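# Fit a plug-in card with its ejector levers

### The job

Take the plug-in card out of its storage stand and lower it upright into the guides of the controller chassis until it stands on the feet of the two open ejector levers, and let go of it there. Then swing both levers inward, gently, until you feel the card come fully home; seat it with the levers only, do not press the card down by hand, do not strain the levers, and leave everything else on the bench where it is.

Things in the scene. Friction and masses are not known exactly. Their poses are not given: they have to be found in the camera images.
- card: Loose grey plug-in card, 175-350 g, upright, the same either way round. Origin: middle of its lower edge; x thickness, y length, z up. Tongue 5 thick, 80 long, z 0-22, round lower edge; body 8 thick, 100 long, z 20-80; an ear at each end, 8 thick, z 22-30, reaching y +-70. On top an aluminium grip tab 10 thick, 50 long, z 79-103: hold it there, across the 10 mm.
- stand: Black storage stand, fixed, base 80 x 130 x 10 mm, origin under its centre, slot along its y axis. The card stands in the slot, its lower edge on the base (10 mm up), between walls whose tops are at z 41, with about 1.5 mm play; lift it 45 mm to clear the stand.
- chassis: Grey controller chassis, fixed. Origin on the bench under the middle of the card slot, which runs along its y. Base plate x -45 to 80, y +-98; power box 44 high at x 40-76. Guide cheeks at y +-41 to +-50, to z 72 (flared to 80), hold the card's body with 1.2 mm play each side in x; the socket's end walls at y +-42, to z 26 (flared to 32), give the tongue 2 mm play each end in y.
- seat (a point): Middle of the socket floor, 14 mm above the chassis origin, same axes. The card is home when its origin is here. Lowered onto the feet of the wide-open levers it stands with its origin about 8 mm higher (it carries 10 N there without the levers giving way). In the last 4 mm sprung contact bars resist with some 20 N at each end, then less: it pops home.
- lever_left (a joint): Angle (rad) of the lever's cam at the chassis's +y end, about its x axis at left_pivot. 0: upright; grows outward, away from the card, to 1.15. Stiff hinge (0.2 N m), stays where left. Its foot carries the card's ear; swung in, a tooth comes over the ear and forces it down, needing 0.3 to 0.6 N m, till a firm stop at 0 to 0.03 with the card home (-0.06 while the other end is still up).
- lever_right (a joint): The same for the lever at the chassis's -y end; it grows as it swings outward, towards -y.
- left_tip (a point): Middle of the round thumb bar (10 dia, 20 along x) near the end of the black left lever (12 wide, 7 thick): 67 mm from left_pivot along the lever, 4.5 mm to its outer side. Push it from outside with shut fingers that reach 12 mm below it and rise with it along its arc about the pivot (a level push jams while it lies far out); a pinch on it creeps under load.
- right_tip (a point): The same on the right lever.
- left_pivot (a point): Pivot of the left lever, on the chassis at y +74, z 36 above the bench. The pivot brackets either side of it (y 65 to 81) end at z 42.
- right_pivot (a point): Pivot of the right lever, at y -74, z 36.
- beaker: Bystander: glass beaker 74 dia, 99 high.
- dropper: Bystander: small dropper bottle 48 dia, 114 high.
- dish: Bystander: glass dish 64 dia, 18 high.
- timer: Bystander: small timer 23 x 64 x 58 high.
- flex_left (a joint): Elastic bending (rad) of the left lever's springy plastic handle about left_pivot: 0 unloaded, positive when its bar is pressed inward past lever_left, 4 N m per rad (0.1 rad is about 6 N at the bar). The bar's own angle from upright is lever_left minus flex_left. Bent by more than 0.22 rad either way (13 N at the bar) it is overstrained.
- flex_right (a joint): The same for the right lever's handle.

How it is judged (in metres and radians):
On the way:
1. the card stands in the guides on the feet of both open levers, let go (horizontal distance between card and seat below 0.005 m and z of card in the frame of seat between 0.005 and 0.013 m and angle between the y axis of card and the y axis of chassis, either way round below 0.06 rad and value of joint each of lever_left, lever_right above 0.8 rad and contact force between the fingers and card below 0.1 N), for 0.2 s.
At the end, for the whole second after the job is handed in: The card stands upright and level in the socket, its lower edge within 2 mm of the socket floor, and both levers are swung in to within 0.06 rad of upright; everything is let go and at rest (horizontal distance between card and seat below 0.005 m and z of card in the frame of seat below 0.002 m and angle between the y axis of card and the y axis of chassis, either way round below 0.03 rad and angle between card's own z axis and vertical below 0.04 rad and value of joint each of lever_left, lever_right below 0.06 rad and linear speed of card below 0.02 m/s); the robot touches nothing.
It fails at once if a lever is strained (its handle bent by more than 0.22 rad, about 13 N at the thumb bar) (value of joint any of flex_left, flex_right above 0.22 rad or value of joint any of flex_left, flex_right below -0.22 rad).
It fails at once if the card is pressed down into the socket by hand instead of with the levers (horizontal distance between card and seat below 0.01 m and z of card in the frame of seat below 0.005 m and contact force between the fingers and card above 1 N).
It fails at once if a bystander is knocked out of its place (more than 30 mm) (distance of any of beaker, dropper, dish, timer from where it was at the start of the episode above 0.03 m).
It also fails if it takes over 72 s, if anything falls off the work surface, if the arm or the gripper's body presses on something with over 40 N, if the wrist force passes 120 N, or if a joint passes its speed limit or range.

### The arm

A 6-joint arm with a two-finger parallel gripper is mounted at the origin on a cart in front of the work surface, level with it; the furniture and walls round the work are solid. World frame = base frame: x ahead of the robot, y to its left, z up, the work surface at z = 0. Lengths are in mm, angles in rad, forces in N, time in s.
With the tool pointing down it reaches from about 350 to 725 mm from the base axis. Payload 6 kg.
Tool frame: the origin (TCP) lies between the finger pads; the fingertips stand 14 mm ahead of it and the grasp point (between the pads) lies 5 mm behind it (r.tip_extent is the distance from the TCP to the fingertips, in mm); z points along the fingers, y is the line along which they close (so a half turn about z gives the same grasp; the last joint's range is limited). The gripper opens to 85 mm and grips with 20 to 120 N. Pads are 22 mm wide; open, the fingers measure 114 mm over their backs; the gripper's body (76 mm by 85 mm) begins 54 mm behind the grasp point. The pads swing forward as they close: fully open they stand 13 mm farther back than shut.
Start: joints at [1.637, 0.04, 0.085, 0, -1.615, -0.334], TCP at [158.74, 578.599, 245.261] pointing down, gripper open.
Joint ranges: [-2.56, 2.56], [-1.29, 2.01], [-1.08, 1.49], [-3.29, 1.98], [-2.81, -0.18], [-2.99, 2.99]. Speed limits (rad/s): [2.57, 2.57, 3.01, 3.14, 3.14, 3.14].

### API

Orientations are given as a 3x3 rotation matrix whose columns are the frame's x, y, z axes.
In Python, from workcell import get_obs, viewer, ticket, r gives the robot as it stands.
- The arm moves only by the tool servo_tool, never from a script. Its argument "rows" is a list of rows, each a list of 2 entries, a list of its own where there are three numbers: the shift along the tool's x, y, z in cm, then the turn, a rotation vector about the tool's x, y, z in degrees. A call has 1 to 5 rows; each row shifts and turns the commanded pose from where the row before left it, along the tool's axes as they then stand; what a row does not reach is not made up. A row lasts 1/10 s, in which the tool goes at most 50 mm and 8.59 degrees, less where a joint would pass 70% of its speed; a pose out of reach is approached as far as the arm can. A call with a gripper value outside its range is refused whole. "fingers" is the opening, from 0 (shut) to 1 (fully open), set as the call begins (left out, the last holds). The fingers move at their own pace and stop on an object; "grip_force" is the grip in N (left out, the last holds). Time passes only in rows, so rows that do not move let the fingers close. It gives the time, the measured TCP pose, the force, the opening and the grip force at its end, in the units of the state.
- get_obs(): the state, without advancing time (a new reading comes with each control period).
- viewer.grab_frame(name): name is "scene" or "top" or "wrist"; returns a dict with "color" (384x512x3 uint8, blue, green, red), "fx", "fy", "cx", "cy" (pixels), "T" (4x4, takes a point from camera to world coordinates); the wrist camera has in their place "T_tool_cam" (4x4, takes a point from camera to tool coordinates, whose origin is the TCP and whose axes are the flange's). Camera axes: x right, y down, z forward; pixel columns grow to the right and rows downward; lengths in mm; the calibration is good to about 2 mm. A picture is of the moment at which its call begins: read the wrist's pose just before it. There is no depth.
- ticket.sign_off(): hands the job in; it is judged then, once.
The state is a dict: "time": time; "joint_positions": joint angles; "joint_vel": joint speeds; "effort": joint torques, N m; "eef_pos": TCP position; "tcp_rot": TCP orientation; "ft_force": force on the tool from outside, world axes, zero at the start; "wrist_torque": the same for the moment, N m; "opening": finger opening in mm; "gripper_force": force on a finger pad.
Only numpy, scipy, OpenCV 4.12 (cv2) and the standard library are available. Lean on these libraries where they do the work, as an engineer would, in place of code of your own. Each camera call takes 0.05 s, during which the arm holds its last target. There are 200 camera calls.

## Working session

There is one attempt and no reset: what is moved stays moved. The work goes in short steps, Python scripts to look and compute and a tool call to move; the robot and the scene stay as the last step left them, time stands still between calls to the robot, and variables do not carry over. Pictures are saved under pics/ and viewed, at most 10 in all, crops included, and the job is handed in when it is done.

Besides the shell and the picture viewer there is one more tool, called after "Call:" as name(argument=value, ...), one argument or row to a line, values as JSON. servo_tool: Moves the arm, as the interface text tells. Its arguments: {"type":"object","properties":{"rows":{"type":"array"},"fingers":{"type":"number"},"grip_force":{"type":"number"}},"required":["rows"]}

```bash
ls; mkdir -p pics
python3 - <<'E'
from workcell import get_obs, viewer
import cv2,numpy as np
for n in("scene","top"):
    f=viewer.grab_frame(n); cv2.imwrite(f"pics/{n}0.png",f["color"]); print(n,f["fx"],f["fy"],f["cx"],f["cy"],np.round(f["T"],3).tolist())
o=get_obs();print(o["time"],np.round(o["tcp_rot"],3).tolist(),o["ft_force"],o["opening"])
E
```

```text
pics
scene 478.93907953871116 478.93907953871116 253.59122183283074 195.41888539215498 [[-0.977, 0.079, -0.197, 786.399], [0.212, 0.408, -0.888, 1157.529], [0.01, -0.91, -0.415, 643.803], [0.0, 0.0, 0.0, 1.0]]
top 357.84951457087135 357.84951457087135 254.9651942235083 190.22867984374176 [[-0.024, -0.991, 0.131, 391.25], [-1.0, 0.023, -0.009, -27.438], [0.006, -0.131, -0.991, 1029.753], [0.0, 0.0, 0.0, 1.0]]
0.1 [[0.964, -0.265, -0.0], [-0.265, -0.964, -0.002], [0.0, 0.002, -1.0]] [ 0.13605844 -0.16359905  0.2761235 ] 85.39796395179604
```

View pics/scene0.png

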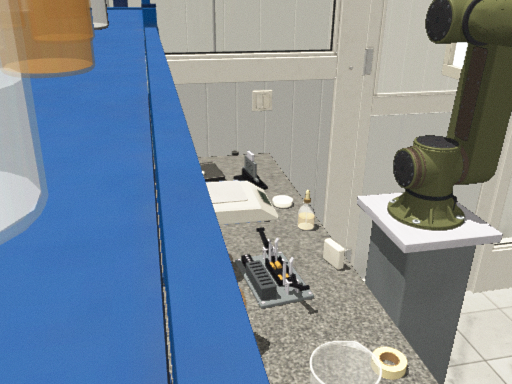

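View pics/top0.png

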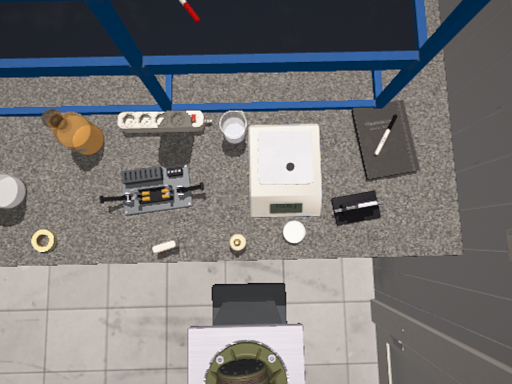

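The scene view shows the chassis mid-bench at (275,270), with a lever bar at each end, and the stand at (250,170). The top view shows the chassis at (157,193) with levers ending near (105,200) and (200,187), and the stand with the card at (355,207). The scale, dropper and dish lie between them. I'll enlarge both areas.

```bash
cat > h.py <<'E'
import numpy as np, cv2
from workcell import get_obs, viewer, r
def ray(f,uv,z,T=None):
    T=f["T"] if T is None else T
    d=T[:3,:3]@np.array([(uv[0]-f["cx"])/f["fx"],(uv[1]-f["cy"])/f["fy"],1]); o=T[:3,3]
    return o+d*(z-o[2])/d[2]
def proj(f,P,T=None):
    T=f["T"] if T is None else T
    q=np.linalg.inv(T)@np.append(P,1); return np.array([f["fx"]*q[0]/q[2]+f["cx"],f["fy"]*q[1]/q[2]+f["cy"]])
def tool():
    o=get_obs(); M=np.eye(4); M[:3,:3]=o["tcp_rot"]; M[:3,3]=o["eef_pos"]; return M
def wrist(name):
    M=tool(); f=viewer.grab_frame("wrist"); f["T"]=M@f["T_tool_cam"]; cv2.imwrite(f"pics/{name}.png",f["color"])
    import pickle; pickle.dump(f,open(f"pics/{name}.pkl","wb")); return f
def move(pos,yaw=None):
    """shift in tool cm and turn (deg) to go to pos mm, tool down with tool y axis at yaw (world)"""
    M=tool(); R=M[:3,:3]; out=R.T@(np.array(pos)-M[:3,3])/10
    if yaw is None: return np.round(out,2)
    best=None
    for s in (0,np.pi):
        y=np.array([np.cos(yaw+s),np.sin(yaw+s),0]); z=np.array([0,0,-1.]); D=np.c_[np.cross(y,z),y,z]
        v=np.degrees(cv2.Rodrigues(R.T@D)[0].ravel())
        if best is None or np.linalg.norm(v)<np.linalg.norm(best): best=v
    return np.round(out,2),np.round(best,2)
E
python3 - <<'E'
from h import *
import pickle
f=viewer.grab_frame("top");c=f["color"];pickle.dump(f,open("pics/top.pkl","wb"))
a=cv2.resize(c[150:225,90:215],None,fx=6,fy=6,interpolation=cv2.INTER_CUBIC)[:,:750]
cv2.imwrite("pics/tc.png",a)
b=cv2.resize(c[180:240,320:395],None,fx=8,fy=8,interpolation=cv2.INTER_CUBIC)
cv2.imwrite("pics/ts.png",b)
for n,uv,z in[("chassis",(155,195),40),("stand",(355,206),40),("tipL",(103,199),60),("tipR",(201,187),60),("scale",(285,170),60),("drop",(238,242),60),("dish",(294,232),0),("timer",(164,246),50),("beam",(270,63),300),("beamlow",(270,106),0),("beaker",(5,192),60)]:print(n,np.round(ray(f,uv,z)))
print(np.round(move([440,262,330],0),1),get_obs()["joint_positions"])
E
```

```text
chassis [515. 242.  40.]
stand [ 471. -313.   40.]
tipL [505. 377.  60.]
tipR [531. 111.  60.]
scale [ 573. -120.   60.]
drop [380.  13.  60.]
dish [ 404. -145.    0.]
timer [374. 213.  50.]
beam [764. -73. 300.]
beamlow [780. -88.   0.]
beaker [530. 644.  60.]
[[35.5 23.1 -8.5]
 [ 0.1 -0.1 74.7]] [ 1.63672033e+00  4.06813558e-02  8.40486246e-02 -3.39028137e-04
 -1.61549668e+00 -3.33708708e-01]
```

View pics/tc.png

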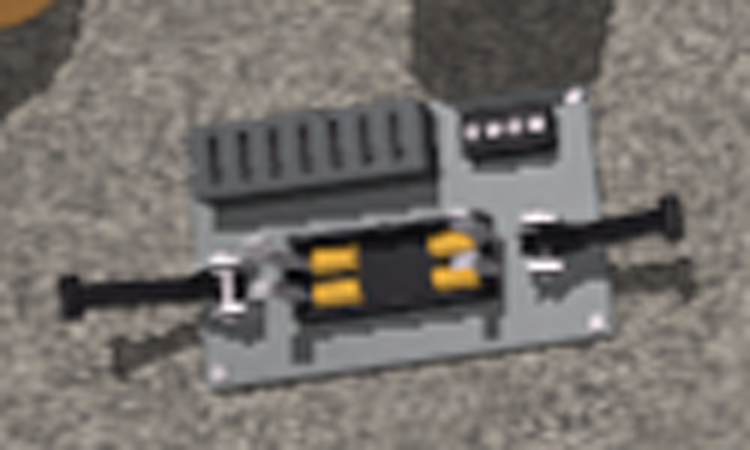

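View pics/ts.png

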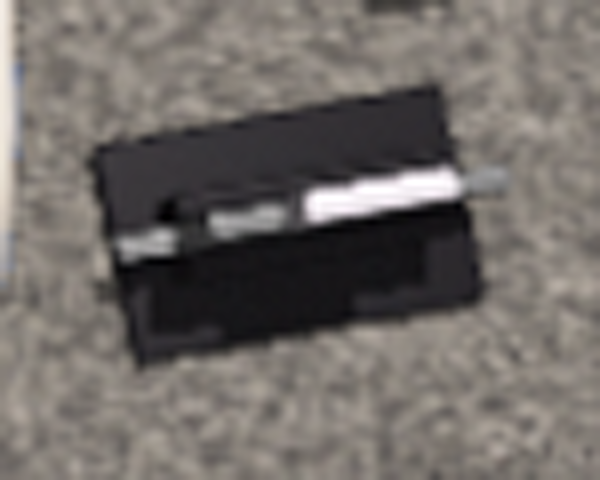

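The chassis's power box is on its far side, so its x points ahead and its y to the left with a small positive yaw. Both levers lie open. The stand's slot, with the bright grip tab at crop (385,195), is similarly yawed. Next I'll move over the chassis.

Run:
```python
from h import *
f=viewer.grab_frame("wrist");print(np.round(f["T_tool_cam"],3).tolist(),f["fx"],f["cx"],f["cy"])
print(move([480,245,320],0.1))
```

```text
[[0.001, -0.955, -0.297, 75.999], [1.0, 0.001, -0.0, -0.002], [0.001, -0.297, 0.955, -129.263], [0.0, 0.0, 0.0, 1.0]] 281.6142844125328 254.67354216685808 192.18275476587786
(array([39.81, 23.66, -7.5 ]), array([ 5.000e-02, -5.000e-02,  6.893e+01]))
```

Call:
servo_tool(
  rows=[
    [[4.0,2.4,-0.75],[0,0,0]],
    [[4.0,2.4,-0.75],[0,0,0]],
    [[4.0,2.4,-0.75],[0,0,0]],
    [[4.0,2.4,-0.75],[0,0,0]],
    [[4.0,2.4,-0.75],[0,0,0]],
  ],
)

```text
time: 0.7
eef_pos: [320.7, 408.4, 283.1]
tcp_rot: [[0.964, -0.264, -0.0], [-0.264, -0.964, 0.0], [-0.0, -0.0, -1.0]]
ft_force: [0.4, -0.1, 0.3]
opening: 85.4
gripper_force: 0.0
```

Call:
servo_tool(
  rows=[
    [[4.0,2.4,-0.75],[0,0,0]],
    [[4.0,2.4,-0.75],[0,0,0]],
    [[4.0,2.4,-0.75],[0,0,0]],
    [[4.0,2.4,-0.75],[0,0,0]],
    [[4.0,2.4,-0.75],[0,0,0]],
  ],
)

```text
time: 1.2
eef_pos: [481.9, 239.7, 320.7]
tcp_rot: [[0.964, -0.264, 0.0], [-0.264, -0.964, 0.0], [0.0, -0.0, -1.0]]
ft_force: [1.5, 0.5, 0.2]
opening: 85.6
gripper_force: 0.0
```

Call:
servo_tool(
  rows=[
    [[0,0,0],[0,0,8.5]],
    [[0,0,0],[0,0,8.5]],
    [[0,0,0],[0,0,8.5]],
    [[0,0,0],[0,0,8.5]],
    [[0,0,0],[0,0,8.5]],
  ],
)

```text
time: 1.7
eef_pos: [481.0, 241.2, 320.1]
tcp_rot: [[0.527, -0.85, -0.0], [-0.85, -0.527, -0.0], [0.0, 0.001, -1.0]]
ft_force: [0.5, 0.1, 0.1]
opening: 85.6
gripper_force: 0.0
```

Call:
servo_tool(
  rows=[
    [[0,0,0],[0,0,8.5]],
    [[0,0,0],[0,0,8.5]],
    [[0,0,0],[0,0,8.5]],
    [[0,0,0],[0,0,0]],
  ],
)

```text
time: 2.1
eef_pos: [480.9, 241.3, 320.1]
tcp_rot: [[0.115, -0.993, -0.0], [-0.993, -0.115, -0.0], [0.0, 0.0, -1.0]]
ft_force: [-0.0, -0.7, -0.5]
opening: 85.3
gripper_force: 0.0
```

Run:
```python
from h import *
f=wrist("w1"); cv2.imwrite("pics/w1b.png",cv2.resize(f["color"],None,fx=1.56,fy=1.56,interpolation=cv2.INTER_CUBIC)); M=tool();print(np.round(M,3).tolist(),get_obs()["joint_positions"])
```

```text
[[0.119, -0.993, -0.0, 480.929], [-0.993, -0.119, -0.0, 241.299], [0.0, 0.0, -1.0, 320.13], [0.0, 0.0, 0.0, 1.0]] [ 8.38858102e-01 -1.02730400e-01  8.19310079e-02 -3.00590528e-05
 -1.75578355e+00 -7.19485247e-01]
```

View pics/w1b.png

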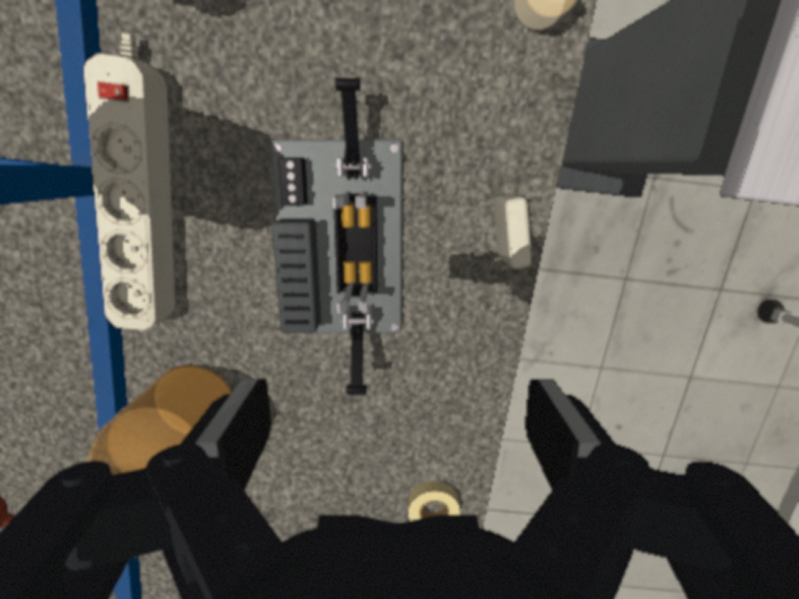

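The wrist view shows the chassis clearly: plate corners at (276,141), (401,141), (401,331) and (278,331), bars at (347,83) and (357,389), pivots at (351,167) and (357,321). I'll fit its pose.

```bash
cat > fit.py <<'E'
from h import *
from scipy.optimize import least_squares
def fit(fs,x0,dof):
    """fs: list of (f,[(uv,P)]); fits x,y,yaw (+dz)"""
    def res(p):
        R=np.array([[np.cos(p[2]),-np.sin(p[2]),0],[np.sin(p[2]),np.cos(p[2]),0],[0,0,1]]);o=[]
        for f,l in fs:
            for uv,P in l:o+=list(proj(f,R@np.array(P,float)+[p[0],p[1],0])-uv)
        return np.array(o)
    s=least_squares(res,x0,loss="soft_l1");return s.x,res(s.x).reshape(-1,2)
E
python3 - <<'E'
from fit import *
import pickle
w=pickle.load(open("pics/w1.pkl","rb"));k=1.56
L=[((276,141),(80,-98,6)),((401,141),(-45,-98,6)),((401,331),(-45,98,6)),((278,331),(80,98,6)),((347,83),(0,-137,59)),((357,389),(0,137,59)),((351,167),(0,-74,40)),((357,321),(0,74,40))]
a,e=fit([(w,[(np.array(u)/k,P) for u,P in L])],[515,242,.1],3);print(a,np.round(e,1).tolist())
t=pickle.load(open("pics/top.pkl","rb"))
g=lambda u:np.array(u)/6+[90,150]-.4
Lt=[((215,388),(-45,98,6)),((615,330),(-45,-98,6)),((588,88),(80,-98,6)),((72,296),(0,137,59)),((672,218),(0,-137,59))]
b,e=fit([(t,[(g(u),P) for u,P in Lt])],[515,242,.1],3);print(b,np.round(e,1).tolist())
g=lambda u:np.array(u)/8+[320,180]-.4
Ls=[((95,148),(40,65,10)),((437,88),(40,-65,10)),((482,300),(-40,-65,10)),((140,365),(-40,65,10)),((385,195),(0,0,113))]
c,e=fit([(t,[(g(u),P) for u,P in Ls])],[471,-313,.1],3);print(c,np.round(e,1).tolist())
E
```

```text
[5.21302199e+02 2.46843459e+02 1.14945291e-01] [[-3.7, -1.0], [0.6, -1.0], [0.1, 0.7], [4.9, 0.7], [-0.0, 1.1], [-0.5, -0.4], [0.4, -0.6], [-0.5, 0.7]]
[5.20004254e+02 2.45454806e+02 1.09454572e-01] [[-1.2, 0.3], [0.5, 0.9], [0.2, -1.2], [-0.0, -0.0], [0.1, -0.2]]
[ 4.68736850e+02 -3.24163159e+02  1.55926044e-01] [[-0.7, -0.2], [0.7, -0.7], [1.3, 0.2], [-0.5, 0.2], [-0.4, 0.3]]
```

Call:
servo_tool(
  rows=[
    [[0.3,-1.3,3.6],[0,0,0]],
    [[0.3,-1.3,3.6],[0,0,0]],
    [[0.2,-1.3,3.6],[0,0,0]],
    [[0,0,0],[0,0,0]],
    [[0,0,0],[0,0,0]],
  ],
)

```text
time: 2.65
eef_pos: [520.7, 237.5, 212.6]
tcp_rot: [[0.118, -0.993, -0.0], [-0.993, -0.118, -0.002], [0.001, 0.0, -1.0]]
ft_force: [0.6, -0.9, 1.1]
opening: 85.4
gripper_force: 0.0
```

Run:
```python
from h import *
f=wrist("w2"); cv2.imwrite("pics/w2b.png",cv2.resize(f["color"][0:330,90:420],(600,600),interpolation=cv2.INTER_CUBIC)); print(np.round(tool(),3).tolist())
```

```text
[[0.118, -0.993, 0.002, 521.077], [-0.993, -0.118, 0.0, 237.927], [-0.0, -0.002, -1.0, 214.355], [0.0, 0.0, 0.0, 1.0]]
```

View pics/w2b.png

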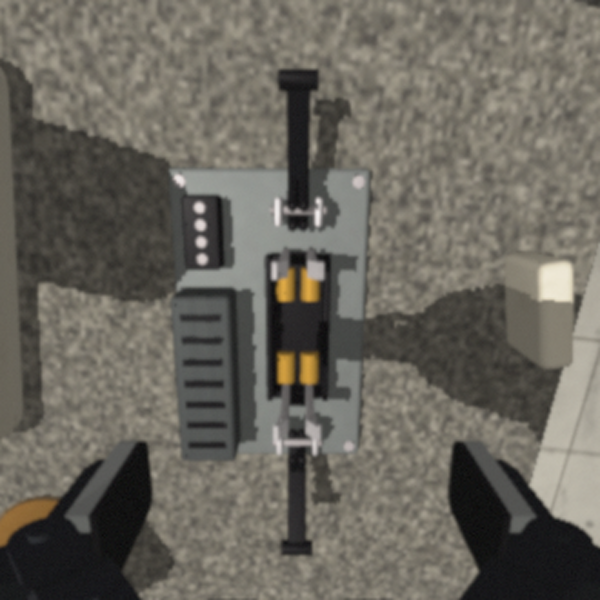

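The close view shows the bars at (298,80) and (296,548), the brackets at (299,212) and (297,439), and the plate corners at (172,172), (369,172) and (358,453). The guide cheeks straddle x≈299. I'll refit, using the cheeks as a check.

Run:
```python
from fit import *
import pickle
w=pickle.load(open("pics/w1.pkl","rb"));w2=pickle.load(open("pics/w2.pkl","rb"))
g=lambda u:(np.array(u)+.5)*.55-.5+[90,0]
L2=[((298,80),(0,-137,59)),((296,548),(0,137,59)),((299,212),(0,-74,40)),((297,439),(0,74,40)),((369,172),(-45,-98,6)),((358,453),(-45,98,6))]
L=[((401,141),(-45,-98,6)),((401,331),(-45,98,6)),((347,83),(0,-137,59)),((357,389),(0,137,59)),((351,167),(0,-74,40)),((357,321),(0,74,40))]
A=[(g(u),P) for u,P in L2];B=[((np.array(u)+.5)/1.56-.5,P) for u,P in L]
a,e=fit([(w2,A)],[515,242,.1],3);print(a,np.round(e,1).tolist())
a,e=fit([(w2,A),(w,B)],[515,242,.1],3);print(a,np.round(e,1).tolist())
R=np.array([[np.cos(a[2]),-np.sin(a[2]),0],[np.sin(a[2]),np.cos(a[2]),0],[0,0,1]])
for P in [(0,-45.5,80),(0,45.5,80),(0,-74,36),(0,0,14)]:print(P,(proj(w2,R@np.array(P,float)+[a[0],a[1],0])-[90,0])/.55)
# go to view of stand
print(move([469,-320,320],0.156-np.pi))
```

```text
[5.21227282e+02 2.47000353e+02 1.12978483e-01] [[0.1, 1.1], [0.0, -1.5], [-0.7, -0.3], [-0.2, 3.4], [0.9, -1.3], [0.1, 0.0]]
[5.21373301e+02 2.46790581e+02 1.14935983e-01] [[-0.4, 0.8], [0.1, -1.6], [-1.0, -0.5], [-0.2, 3.3], [0.7, -1.6], [0.1, -0.2], [0.7, -0.8], [0.2, 0.9], [0.1, 1.3], [-0.4, -0.3], [0.6, -0.4], [-0.4, 0.9]]
(0, -45.5, 80) [296.28847754 271.26784858]
(0, 45.5, 80) [295.92918529 432.64147741]
(0, -74, 36) [296.82428307 210.38484862]
(0, 0, 14) [296.69280001 325.10911925]
(array([ 54.79,  11.71, -10.6 ]), array([-0.13,  0.  , -2.18]))
```

Call:
servo_tool(
  rows=[
    [[4.0,0.9,-2.1],[0,0,0]],
    [[4.5,1.0,-1.7],[0,0,0]],
    [[4.6,1.0,-1.7],[0,0,0]],
    [[4.6,1.0,-1.7],[0,0,0]],
    [[4.6,1.0,-1.7],[0,0,0]],
  ],
)

```text
time: 3.2
eef_pos: [497.3, 9.3, 305.5]
tcp_rot: [[0.118, -0.993, 0.006], [-0.993, -0.118, 0.001], [-0.001, -0.006, -1.0]]
ft_force: [0.7, -0.1, -0.9]
opening: 85.5
gripper_force: 0.0
```

Call:
servo_tool(
  rows=[
    [[4.6,1.0,-1.0],[0,0,0]],
    [[4.6,1.0,-0.7],[0,0,0]],
    [[4.6,1.0,0],[0,0,0]],
    [[4.6,1.0,0],[0,0,-2.2]],
    [[4.6,1.0,0],[0,0,0]],
  ],
)

```text
time: 3.7
eef_pos: [476.1, -225.3, 322.1]
tcp_rot: [[0.157, -0.988, 0.006], [-0.988, -0.157, -0.001], [0.002, -0.006, -1.0]]
ft_force: [1.2, -0.6, -0.2]
opening: 85.3
gripper_force: 0.0
```

Call:
servo_tool(
  rows=[
    [[4.6,1.0,0],[0,0,0]],
    [[3.5,0.8,1.0],[0,0,0]],
    [[0,0,1.0],[0,0,0]],
    [[0,0,0],[0,0,0]],
  ],
)

```text
time: 4.1
eef_pos: [470.9, -306.6, 298.9]
tcp_rot: [[0.153, -0.988, 0.001], [-0.988, -0.153, -0.0], [0.0, -0.001, -1.0]]
ft_force: [-0.6, 0.7, -0.3]
opening: 85.5
gripper_force: 0.0
```

Run:
```python
from h import *
M=tool();print(np.round(M,3).tolist(), get_obs()["joint_positions"],move([469,-320,250],0.156-np.pi))
```

```text
[[0.153, -0.988, 0.001, 470.938], [-0.988, -0.153, -0.0, -306.649], [0.0, -0.001, -1.0, 298.925], [0.0, 0.0, 0.0, 1.0]] [-2.20035084e-01 -4.88521202e-02  9.38547400e-02 -9.96269396e-05
 -1.71276736e+00  3.74089586e-01] (array([1.29, 0.4 , 4.89]), array([-0.04, -0.01, -0.11]))
```

Call:
servo_tool(
  rows=[
    [[0.3,0.1,3.3],[0,0,0]],
    [[0.0,0.0,3.3],[0,0,0]],
    [[0,0,0],[0,0,0]],
    [[0,0,0],[0,0,0]],
  ],
)

```text
time: 4.5
eef_pos: [471.2, -309.0, 234.8]
tcp_rot: [[0.156, -0.988, 0.002], [-0.988, -0.156, -0.002], [0.002, -0.001, -1.0]]
ft_force: [-0.1, -0.7, -0.0]
opening: 85.0
gripper_force: 0.0
```

Run:
```python
from h import *
f=wrist("w3"); cv2.imwrite("pics/w3b.png",cv2.resize(f["color"][60:360,100:400],(600,600),interpolation=cv2.INTER_CUBIC)); print(np.round(tool(),3).tolist())
```

```text
[[0.155, -0.988, 0.004, 471.597], [-0.988, -0.155, -0.002, -309.31], [0.003, -0.003, -1.0, 235.761], [0.0, 0.0, 0.0, 1.0]]
```

View pics/w3b.png

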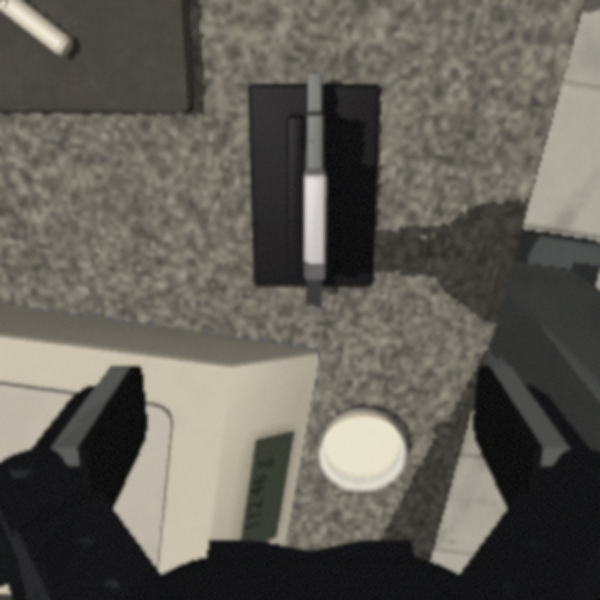

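The card stands in the stand: grip tab at crop x 304–327, y 172 to about 270, base corners at (249,86), (381,86), (373,284) and (256,285). The scale's near corner is at (318,355) and the dish at (363,450).

Run:
```python
from fit import *
import pickle
w=pickle.load(open("pics/w3.pkl","rb"))
g=lambda u:(np.array(u)+.5)*.5-.5+[100,60]
B=[((249,86),(40,-65,10)),((381,86),(-40,-65,10)),((373,284),(-40,65,10)),((256,285),(40,65,10)),((304,172),(5,-25,113)),((327,172),(-5,-25,113))]
a,e=fit([(w,[(g(u),P) for u,P in B])],[469,-324,.15],3);print(a,np.round(e,1).tolist())
R=np.array([[np.cos(a[2]),-np.sin(a[2]),0],[np.sin(a[2]),np.cos(a[2]),0],[0,0,1]])
for P in [(0,25,113),(0,-25,113),(0,50,90),(0,-50,90),(0,-70,40),(0,70,40)]:print(P,((proj(w,R@np.array(P,float)+[a[0],a[1],0])-[100,60]))/.5)
# tab-only in x: centre line points
for uv,z in [((315.5,172),113),((315,260),113),((314.5,120),90)]:
  p=ray(w,g(uv),z); print(p, (R.T@(p-[a[0],a[1],0])))
```

```text
[ 4.71246221e+02 -3.25000147e+02  1.58463962e-01] [[-0.7, -2.2], [0.2, -2.3], [0.7, 1.3], [-0.9, 0.8], [0.3, 0.3], [0.1, 0.3]]
(0, 25, 113) [315.15084318 278.74597047]
(0, -25, 113) [315.35866529 172.09003997]
(0, 50, 90) [314.69832024 309.98829558]
(0, -50, 90) [315.04054523 111.90805601]
(0, -70, 40) [314.36338605  70.46376795]
(0, 70, 40) [314.03871243 309.93938086]
[ 475.39029402 -349.91967832  113.        ] [  0.15980896 -25.26125198 113.        ]
[ 469.10965924 -309.59938534  113.        ] [  0.32047207  15.54495572 113.        ]
[ 479.06907908 -370.8800293    90.        ] [  0.48492499 -46.53950548  90.        ]
```

Run:
```python
from h import *
print(move([471.3,-325,97],0.158-np.pi))
```

```text
(array([ 1.5 ,  0.32, 13.88]), array([-0.18, -0.17, -0.11]))
```

Call:
servo_tool(
  rows=[
    [[0.8,0.2,3.0],[-0.18,-0.17,-0.1]],
    [[0.7,0.12,4.0],[0,0,0]],
    [[0,0,3.0],[0,0,0]],
    [[0,0,0],[0,0,0]],
    [[0,0,0],[0,0,0]],
  ],
)

```text
time: 5.05
eef_pos: [470.7, -325.1, 135.3]
tcp_rot: [[0.156, -0.988, -0.001], [-0.988, -0.156, 0.0], [-0.0, 0.001, -1.0]]
ft_force: [0.1, -0.2, 0.8]
opening: 85.1
gripper_force: 0.0
```

Run:
```python
from h import *
print(tool()[:3,3],move([471.3,-325,97],0.158-np.pi))
```

```text
[ 470.74873226 -325.11247989  135.34538748] (array([-0.  , -0.06,  3.83]), array([ 0.06,  0.02, -0.05]))
```

Call:
servo_tool(
  rows=[
    [[0,-0.05,2.0],[0,0,0]],
    [[0,0,1.8],[0,0,0]],
    [[0,0,0],[0,0,0]],
    [[0,0,0],[0,0,0]],
  ],
)

```text
time: 5.45
eef_pos: [471.3, -325.0, 97.4]
tcp_rot: [[0.156, -0.988, -0.0], [-0.988, -0.156, 0.0], [-0.0, 0.0, -1.0]]
ft_force: [0.1, 0.4, 1.0]
opening: 85.4
gripper_force: 0.0
```

Call:
servo_tool(
  rows=[
    [[0,0,0],[0,0,0]],
    [[0,0,0],[0,0,0]],
    [[0,0,0],[0,0,0]],
    [[0,0,0],[0,0,0]],
    [[0,0,0],[0,0,0]],
  ],
  fingers=0.05,
  grip_force=40,
)

```text
time: 5.95
eef_pos: [470.1, -324.5, 94.4]
tcp_rot: [[0.156, -0.988, -0.003], [-0.988, -0.156, 0.002], [-0.003, 0.003, -1.0]]
ft_force: [2.5, 0.2, -0.8]
opening: 12.0
gripper_force: 0.0
```

Call:
servo_tool(
  rows=[
    [[0,0,0],[0,0,0]],
    [[0,0,0],[0,0,0]],
    [[0,0,0],[0,0,0]],
  ],
)

```text
time: 6.25
eef_pos: [470.2, -324.5, 94.5]
tcp_rot: [[0.156, -0.988, -0.003], [-0.988, -0.156, 0.002], [-0.003, 0.003, -1.0]]
ft_force: [0.8, 0.3, 1.3]
opening: 9.7
gripper_force: 41.3
```

Call:
servo_tool(
  rows=[
    [[0,0,-1.5],[0,0,0]],
    [[0,0,-3.0],[0,0,0]],
    [[0,0,-4.0],[0,0,0]],
    [[0,0,-4.0],[0,0,0]],
    [[0,0,-2.0],[0,0,0]],
  ],
)

```text
time: 6.75
eef_pos: [470.6, -325.4, 244.3]
tcp_rot: [[0.155, -0.988, -0.0], [-0.988, -0.155, -0.0], [0.0, 0.0, -1.0]]
ft_force: [-0.7, -0.1, -1.5]
opening: 9.3
gripper_force: 40.9
```

Run:
```python
from h import *
o=get_obs();print(o["ft_force"],o["opening"],tool()[:3,3],move([520.5,247,220],0.115-np.pi))
```

```text
[-0.67168587 -0.07782682 -1.50449471] 9.281569192651794 [ 470.6380186  -325.41813001  244.32455996] (array([-55.77, -13.83,   2.42]), array([ 0.  , -0.01,  2.36]))
```

Call:
servo_tool(
  rows=[
    [[-2.5,-0.6,0],[0,0,0]],
    [[-4.0,-1.0,0],[0,0,0]],
    [[-4.6,-1.1,0],[0,0,0]],
    [[-4.6,-1.2,0],[0,0,0]],
    [[-4.6,-1.2,0],[0,0,0]],
  ],
)

```text
time: 7.25
eef_pos: [488.6, -114.8, 240.3]
tcp_rot: [[0.155, -0.988, -0.004], [-0.988, -0.155, 0.002], [-0.003, 0.004, -1.0]]
ft_force: [0.9, 0.7, -2.7]
opening: 9.6
gripper_force: 40.7
```

Call:
servo_tool(
  rows=[
    [[-4.6,-1.2,0],[0,0,0]],
    [[-4.6,-1.2,0],[0,0,0]],
    [[-4.6,-1.2,0],[0,0,0]],
    [[-4.6,-1.2,0],[0,0,0]],
    [[-4.6,-1.2,0],[0,0,1.2]],
  ],
)

```text
time: 7.75
eef_pos: [512.1, 121.9, 240.9]
tcp_rot: [[0.135, -0.991, -0.004], [-0.991, -0.135, 0.002], [-0.003, 0.004, -1.0]]
ft_force: [0.4, -0.6, -1.7]
opening: 9.4
gripper_force: 40.7
```

Call:
servo_tool(
  rows=[
    [[-4.0,-1.0,0],[0,0,1.1]],
    [[-4.0,-1.0,0],[0,0,0]],
    [[-2.5,-0.6,0],[0,0,0]],
    [[0,0,0],[0,0,0]],
    [[0,0,0],[0,0,0]],
  ],
)

```text
time: 8.25
eef_pos: [525.3, 227.7, 240.3]
tcp_rot: [[0.117, -0.993, -0.005], [-0.993, -0.117, 0.001], [-0.002, 0.005, -1.0]]
ft_force: [0.2, 0.1, -1.8]
opening: 9.3
gripper_force: 40.7
```

Run:
```python
from h import *
f=wrist("w4")
o=get_obs();print(o["ft_force"],o["opening"],np.round(tool(),3).tolist(),move([520.5,247,200],0.115-np.pi))
```

```text
[ 0.78171707 -0.20017883 -1.7325496 ] 9.339256230680464 [[0.116, -0.993, -0.004, 525.459], [-0.993, -0.116, 0.002, 227.123], [-0.002, 0.004, -1.0, 240.576], [0.0, 0.0, 0.0, 1.0]] (array([-2.02,  0.25,  4.06]), array([0.23, 0.11, 0.07]))
```

Call:
servo_tool(
  rows=[
    [[-1.0,0.12,1.5],[0.23,0.1,0.07]],
    [[-1.0,0.13,1.5],[0,0,0]],
    [[0,0,2.3],[0,0,0]],
    [[0,0,0],[0,0,0]],
    [[0,0,0],[0,0,0]],
  ],
)

```text
time: 8.8
eef_pos: [520.8, 246.6, 187.5]
tcp_rot: [[0.114, -0.993, 0.0], [-0.993, -0.114, -0.0], [0.0, -0.0, -1.0]]
ft_force: [0.3, 0.6, -1.6]
opening: 9.5
gripper_force: 40.6
```

Run:
```python
from h import *
f=wrist("w5"); t=viewer.grab_frame("top")
a=cv2.resize(f["color"][0:300,130:390],(520,600),interpolation=cv2.INTER_CUBIC)
cv2.imwrite("pics/w5b.png",a)
print(np.round(tool(),3).tolist())
```

```text
[[0.114, -0.993, 0.002, 521.413], [-0.993, -0.114, 0.002, 247.082], [-0.002, -0.003, -1.0, 189.004], [0.0, 0.0, 0.0, 1.0]]
```

View pics/w5b.png

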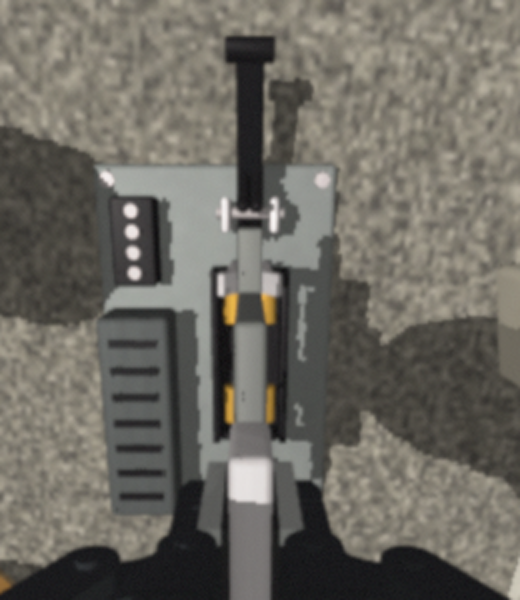

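The held card's centreline is at crop x≈250.5, and the bar, brackets and cheeks are centred at 250–251, so x and yaw are aligned. Next I'll check y using the card edges at v=228, 295, 322 and 460.

Run:
```python
from h import *
import pickle
w=pickle.load(open("pics/w5.pkl","rb"));M=tool();R=M[:3,:3];o=M[:3,3]
zc=o[2]-84.5
# along-slot coordinate s (chassis +y) relative to TCP
def s(v,z,u=250): 
    p=ray(w,((u+.5)/2-.5+130,(v+.5)/2-.5),z); return -(R.T@(p-o))[0]
for n,v,dz,y in[("ear tip",228,30,-70),("ear root",295,30,-50),("body top",322,80,-50),("tab foot",425,80,-25),("tab top",460,103,-25)]:
    print(n,"card origin s=",round(s(v,zc+dz)-y,1))
for n,v,z,y in[("bar",49,59,-137),("bracket",214,40,-74),("plate",166,6,-98),("cheek near-y",270,80,-50),("socket wall",270,26,-50)]:print(n,"chassis s=",round(s(v,z)-y,1))
```

```text
ear tip card origin s= -0.9
ear root card origin s= -0.0
body top card origin s= -0.8
tab foot card origin s= 0.4
tab top card origin s= -0.6
bar chassis s= -1.4
bracket chassis s= -0.5
plate chassis s= 0.0
cheek near-y chassis s= -2.5
socket wall chassis s= 2.8
```

Call:
servo_tool(
  rows=[
    [[0,0,1.0],[0,0,0]],
    [[0,0,1.5],[0,0,0]],
    [[0,0,1.0],[0,0,0]],
    [[0,0,0],[0,0,0]],
  ],
)

```text
time: 9.3
eef_pos: [519.8, 246.6, 149.4]
tcp_rot: [[0.115, -0.993, -0.003], [-0.993, -0.115, -0.001], [0.001, 0.003, -1.0]]
ft_force: [-0.5, 0.1, -1.8]
opening: 9.4
gripper_force: 40.6
```

Call:
servo_tool(
  rows=[
    [[0,0,0.8],[0,0,0]],
    [[0,0,0.8],[0,0,0]],
    [[0,0,0.6],[0,0,0]],
    [[0,0,0],[0,0,0]],
  ],
)

```text
time: 9.7
eef_pos: [520.4, 247.1, 129.1]
tcp_rot: [[0.115, -0.993, -0.001], [-0.993, -0.115, 0.0], [-0.0, 0.001, -1.0]]
ft_force: [-0.1, 0.1, -2.9]
opening: 9.6
gripper_force: 40.6
```

Call:
servo_tool(
  rows=[
    [[0,0,0.5],[0,0,0]],
    [[0,0,0.5],[0,0,0]],
    [[0,0,0.5],[0,0,0]],
    [[0,0,0.2],[0,0,0]],
    [[0,0,0],[0,0,0]],
  ],
)

```text
time: 10.2
eef_pos: [520.7, 247.2, 112.9]
tcp_rot: [[0.115, -0.993, 0.0], [-0.993, -0.115, 0.001], [-0.001, -0.0, -1.0]]
ft_force: [1.0, -0.4, -1.7]
opening: 9.7
gripper_force: 40.7
```

Call:
servo_tool(
  rows=[
    [[0,0,0.1],[0,0,0]],
    [[0,0,0.1],[0,0,0]],
    [[0,0,0],[0,0,0]],
  ],
)

```text
time: 10.5
eef_pos: [520.9, 247.4, 111.4]
tcp_rot: [[0.115, -0.993, 0.001], [-0.993, -0.115, 0.001], [-0.001, -0.001, -1.0]]
ft_force: [-0.6, -0.4, -3.0]
opening: 9.8
gripper_force: 40.7
```

Call:
servo_tool(
  rows=[
    [[0,0,0.1],[0,0,0]],
    [[0,0,0.1],[0,0,0]],
    [[0,0,0],[0,0,0]],
  ],
)

```text
time: 10.8
eef_pos: [520.8, 247.3, 109.2]
tcp_rot: [[0.115, -0.993, 0.0], [-0.993, -0.115, 0.001], [-0.001, -0.0, -1.0]]
ft_force: [0.7, 0.2, -2.5]
opening: 9.4
gripper_force: 40.7
```

Call:
servo_tool(
  rows=[
    [[0,0,0.1],[0,0,0]],
    [[0,0,0.1],[0,0,0]],
    [[0,0,0],[0,0,0]],
  ],
)

```text
time: 11.1
eef_pos: [520.8, 247.3, 107.2]
tcp_rot: [[0.115, -0.993, 0.0], [-0.993, -0.115, 0.001], [-0.001, -0.0, -1.0]]
ft_force: [0.2, -0.4, -3.4]
opening: 9.3
gripper_force: 40.7
```

Call:
servo_tool(
  rows=[
    [[0,0,0.1],[0,0,0]],
    [[0,0,0],[0,0,0]],
  ],
)

```text
time: 11.3
eef_pos: [521.0, 247.4, 106.7]
tcp_rot: [[0.115, -0.993, 0.001], [-0.993, -0.115, 0.001], [-0.001, -0.001, -1.0]]
ft_force: [-0.3, -0.1, -1.8]
opening: 9.4
gripper_force: 40.9
```

Call:
servo_tool(
  rows=[
    [[0,0,0.08],[0,0,0]],
    [[0,0,0],[0,0,0]],
  ],
)

```text
time: 11.5
eef_pos: [521.1, 247.4, 106.5]
tcp_rot: [[0.115, -0.993, 0.002], [-0.993, -0.115, 0.001], [-0.001, -0.002, -1.0]]
ft_force: [-2.0, 0.0, 2.9]
opening: 9.4
gripper_force: 41.5
```

Call:
servo_tool(
  rows=[
    [[0,0,0],[0,0,0]],
    [[0,0,0],[0,0,0]],
    [[0,0,0],[0,0,0]],
    [[0,0,0],[0,0,0]],
    [[0,0,0],[0,0,0]],
  ],
  fingers=0.6,
)

```text
time: 12.0
eef_pos: [520.9, 247.3, 105.6]
tcp_rot: [[0.115, -0.993, 0.001], [-0.993, -0.115, 0.001], [-0.001, -0.001, -1.0]]
ft_force: [0.5, -0.2, 0.3]
opening: 50.8
gripper_force: 0.0
```

Call:
servo_tool(
  rows=[
    [[0,0,-1.0],[0,0,0]],
    [[0,0,-3.0],[0,0,0]],
    [[0,0,-3.0],[0,0,0]],
    [[0,0,-3.0],[0,0,0]],
    [[0,0,0],[0,0,0]],
  ],
)

```text
time: 12.5
eef_pos: [522.7, 247.9, 212.2]
tcp_rot: [[0.115, -0.993, 0.009], [-0.993, -0.115, 0.006], [-0.005, -0.009, -1.0]]
ft_force: [-0.7, -0.7, 0.2]
opening: 51.4
gripper_force: 0.0
```

Run:
```python
from h import *
f=wrist("w6")
cv2.imwrite("pics/w6b.png",cv2.resize(f["color"][0:300,130:390],(520,600),interpolation=cv2.INTER_CUBIC))
print(np.round(tool(),3).tolist())
```

```text
[[0.115, -0.993, 0.005, 521.811], [-0.993, -0.115, 0.004, 247.799], [-0.004, -0.006, -1.0, 209.233], [0.0, 0.0, 0.0, 1.0]]
```

View pics/w6b.png

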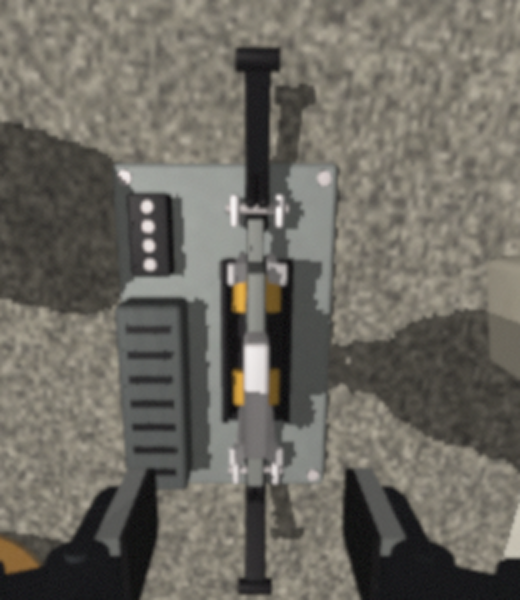

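The card stands upright in the guides on both open levers (tab at (257,370), bars at (257,60) and (254,587)), and the fingers are clear of it. Next come the levers, left one first.

```bash
cat > lev.py <<'E'
from h import *
C=np.array([521.0,247.0,0]);Y=.115
X=np.array([np.cos(Y),np.sin(Y),0]);V=np.array([-np.sin(Y),np.cos(Y),0])
def at(side,th,gap=0,up=0):
    a=th+.067; return C+side*(74+67.15*np.sin(a)+16+gap)*V+[0,0,38+67.15*np.cos(a)+up]
def path(side,ths):
    """tool-axis steps in cm along the arc"""
    P=[at(side,t) for t in ths];R=tool()[:3,:3]
    return [np.round(R.T@(b-a)/10,2).tolist() for a,b in zip(P,P[1:])]
def state(side):
    o=get_obs();F=np.array(o["ft_force"]);p=np.array(o["eef_pos"])-C
    s=side*(p@V);z=p[2];fi=F@V*side   # force on tool outward = push inward on bar
    yb,zb=s-16-74,z-2-36
    print("t",round(o["time"],1),"s %.1f x %.1f z %.1f"%(s,p@X,z),"bar ang %.3f"%(np.arctan2(yb,zb)-.067),"Fout %.1f Fz %.1f Fx %.1f"%(fi,F[2],F@X),"torque %.2f"%((fi*zb+F[2]*yb)/1000 if 1 else 0))
E
python3 - <<'E'
from lev import *
print(r.tip_extent,at(1,1.15,10),move(at(1,1.15,10,90),Y-np.pi))
for s in(1,-1):print(path(s,[1.15,1.05,.95,.85,.75,.65,.55,.45,.4,.35,.3,.25,.2,.15,.1,.05,0,-.05,-.1,-.15]))
E
```

```text
14.0 [502.29732129 408.91441989  61.26488931] (array([-16.21,   0.12,   5.86]), array([-0.32,  0.22, -0.  ]))
[[0.26, -0.0, -0.62], [0.32, -0.0, -0.59], [0.38, -0.0, -0.55], [0.43, -0.0, -0.51], [0.48, -0.0, -0.47], [0.53, -0.0, -0.42], [0.56, -0.0, -0.36], [0.3, -0.0, -0.16], [0.3, -0.0, -0.14], [0.31, -0.0, -0.13], [0.32, -0.0, -0.11], [0.32, -0.0, -0.1], [0.33, -0.0, -0.08], [0.33, -0.0, -0.07], [0.33, -0.0, -0.05], [0.33, -0.0, -0.03], [0.34, -0.0, -0.02], [0.34, 0.0, 0.0], [0.34, 0.0, 0.02]]
[[-0.27, -0.0, -0.62], [-0.33, -0.0, -0.59], [-0.38, -0.0, -0.55], [-0.44, -0.0, -0.51], [-0.49, -0.0, -0.46], [-0.53, -0.0, -0.41], [-0.57, -0.0, -0.36], [-0.3, -0.0, -0.16], [-0.3, -0.0, -0.14], [-0.31, -0.0, -0.13], [-0.32, -0.0, -0.11], [-0.32, -0.0, -0.1], [-0.33, -0.0, -0.08], [-0.33, -0.0, -0.06], [-0.33, -0.0, -0.05], [-0.33, -0.0, -0.03], [-0.34, -0.0, -0.01], [-0.34, 0.0, 0.0], [-0.34, 0.0, 0.02]]
```

Call:
servo_tool(
  rows=[
    [[-4.0,0.1,0],[-0.3,0.2,0]],
    [[-4.0,0,0],[0,0,0]],
    [[-4.2,0,2.0],[0,0,0]],
    [[-4.0,0,3.0],[0,0,0]],
    [[0,0,0],[0,0,0]],
  ],
  fingers=0,
)

```text
time: 13.05
eef_pos: [497.7, 410.1, 147.6]
tcp_rot: [[0.118, -0.993, -0.012], [-0.993, -0.118, -0.01], [0.008, 0.013, -1.0]]
ft_force: [-1.4, -0.6, -1.5]
opening: 0.0
gripper_force: 0.0
```

```bash
sed -i 's/fi\*zb+F\[2\]\*yb/fi*zb-F[2]*yb/' lev.py
python3 - <<'E'
from lev import *
state(1);print(get_obs()["opening"],move(at(1,1.15,10),Y-np.pi))
E
```

```text
t 13.1 s 164.7 x -4.5 z 147.6 bar ang 0.531 Fout -0.5 Fz -1.5 Fx -1.4 torque 0.06
0.02830391541274551 (array([ 0.1 , -0.56,  8.63]), array([ 0.76, -0.47,  0.18]))
```

Call:
servo_tool(
  rows=[
    [[0,0,3.0],[0,0,0]],
    [[0,0,3.0],[0,0,0]],
    [[0,0,0],[0,0,0]],
    [[0,0,0],[0,0,0]],
  ],
)

```text
time: 13.45
eef_pos: [501.0, 407.2, 95.6]
tcp_rot: [[0.115, -0.993, -0.004], [-0.993, -0.115, -0.004], [0.004, 0.005, -1.0]]
ft_force: [-0.2, 0.3, 1.2]
opening: -0.3
gripper_force: 0.0
```

Run:
```python
from lev import *
state(1);print(move(at(1,1.15,10),Y-np.pi))
```

```text
t 13.4 s 161.4 x -1.5 z 95.6 bar ang 0.825 Fout 0.3 Fz 1.2 Fx -0.2 torque -0.07
(array([-0.17, -0.17,  3.44]), array([ 0.27, -0.22, -0.01]))
```

Call:
servo_tool(
  rows=[
    [[-0.2,-0.1,1.7],[0.27,-0.2,0]],
    [[0,0,1.7],[0,0,0]],
    [[0,0,0],[0,0,0]],
    [[0,0,0],[0,0,0]],
  ],
)

```text
time: 13.85
eef_pos: [502.3, 410.1, 63.5]
tcp_rot: [[0.115, -0.993, 0.002], [-0.993, -0.115, 0.002], [-0.002, -0.002, -1.0]]
ft_force: [-0.3, 0.7, -0.2]
opening: -0.1
gripper_force: 0.0
```

Call:
servo_tool(
  rows=[
    [[0.4,0,0],[0,0,0]],
    [[0.3,0,0],[0,0,0]],
    [[0,0,0],[0,0,0]],
  ],
)

```text
time: 14.15
eef_pos: [502.7, 402.7, 62.4]
tcp_rot: [[0.114, -0.993, 0.001], [-0.993, -0.114, 0.002], [-0.002, -0.001, -1.0]]
ft_force: [-0.5, 0.3, -0.3]
opening: 0.5
gripper_force: 0.0
```

Run:
```python
from lev import *
state(1);print(move(at(1,1.15),Y-np.pi))
```

```text
t 14.2 s 156.8 x -0.3 z 62.4 bar ang 1.153 Fout 0.4 Fz -0.3 Fx -0.4 torque 0.03
(array([ 0.38, -0.03,  0.11]), array([-0.07,  0.11, -0.02]))
```

Call:
servo_tool(
  rows=[
    [[0.3,0,0],[0,0,0]],
    [[0.2,0,-0.2],[0,0,0]],
    [[0,0,0],[0,0,0]],
  ],
)

```text
time: 14.45
eef_pos: [503.1, 397.7, 63.8]
tcp_rot: [[0.115, -0.993, 0.001], [-0.993, -0.115, 0.001], [-0.001, -0.001, -1.0]]
ft_force: [-0.4, 0.6, -0.4]
opening: 0.0
gripper_force: 0.0
```

Call:
servo_tool(
  rows=[
    [[0.15,0,-0.3],[0,0,0]],
    [[0.15,0,-0.3],[0,0,0]],
    [[0,0,0],[0,0,0]],
  ],
)

```text
time: 14.75
eef_pos: [503.3, 395.4, 69.9]
tcp_rot: [[0.115, -0.993, 0.001], [-0.993, -0.115, 0.002], [-0.002, -0.001, -1.0]]
ft_force: [-0.7, 1.8, -0.8]
opening: 0.1
gripper_force: 1.1
```

Run:
```python
from lev import *
state(1)
```

```text
t 14.8 s 149.5 x -0.6 z 69.9 bar ang 1.011 Fout 1.9 Fz -0.8 Fx -0.5 torque 0.11
```

Call:
servo_tool(
  rows=[
    [[-0.2,0,0],[0,0,0]],
    [[0,0,0.7],[0,0,0]],
    [[0,0,0],[0,0,0]],
    [[0.1,0,0],[0,0,0]],
    [[0,0,0],[0,0,0]],
  ],
)

```text
time: 15.25
eef_pos: [503.0, 395.9, 62.2]
tcp_rot: [[0.115, -0.993, -0.0], [-0.993, -0.115, 0.001], [-0.001, -0.0, -1.0]]
ft_force: [-0.2, 1.5, -0.2]
opening: 0.2
gripper_force: 0.5
```

Call:
servo_tool(
  rows=[
    [[0.1,0,0],[0,0,0]],
    [[0,0,0],[0,0,0]],
  ],
)

```text
time: 15.45
eef_pos: [503.2, 395.6, 62.7]
tcp_rot: [[0.115, -0.993, 0.001], [-0.993, -0.115, 0.003], [-0.002, -0.001, -1.0]]
ft_force: [-1.9, 3.1, -0.1]
opening: -0.4
gripper_force: 2.0
```

Call:
servo_tool(
  rows=[
    [[0.1,0,0],[0,0,0]],
    [[0,0,0],[0,0,0]],
  ],
)

```text
time: 15.65
eef_pos: [503.3, 395.3, 63.1]
tcp_rot: [[0.115, -0.993, 0.001], [-0.993, -0.115, 0.004], [-0.004, -0.001, -1.0]]
ft_force: [-2.7, 6.0, 1.3]
opening: 0.0
gripper_force: 3.1
```

Call:
servo_tool(
  rows=[
    [[0.13,0,-0.31],[0,0,0]],
    [[0.13,0,-0.31],[0,0,0]],
    [[0,0,0],[0,0,0]],
  ],
)

```text
time: 15.95
eef_pos: [503.6, 392.3, 69.2]
tcp_rot: [[0.115, -0.993, 0.001], [-0.993, -0.115, 0.003], [-0.003, -0.001, -1.0]]
ft_force: [-1.7, 5.8, -0.2]
opening: 0.1
gripper_force: 3.1
```

```bash
sed -i 's/+16+gap/+13.2+gap/;s/s-16-74/s-13.2-74/' lev.py
python3 - <<'E'
from lev import *
state(1)
E
```

```text
t 15.9 s 146.3 x -0.6 z 69.2 bar ang 1.018 Fout 5.9 Fz -0.2 Fx -1.0 torque 0.19
```

Call:
servo_tool(
  rows=[
    [[0.16,0,-0.3],[0,0,0]],
    [[0.16,0,-0.29],[0,0,0]],
    [[0.18,0,-0.28],[0,0,0]],
    [[0.2,0,-0.27],[0,0,0]],
    [[0,0,0],[0,0,0]],
  ],
)

```text
time: 16.45
eef_pos: [504.5, 384.8, 80.4]
tcp_rot: [[0.115, -0.993, 0.001], [-0.993, -0.115, 0.002], [-0.002, -0.001, -1.0]]
ft_force: [-1.7, 5.2, 0.8]
opening: -0.3
gripper_force: 2.6
```

Run:
```python
from lev import *
state(1)
```

```text
t 16.4 s 138.8 x -0.6 z 80.4 bar ang 0.816 Fout 5.3 Fz 0.8 Fx -1.1 torque 0.18
```

Call:
servo_tool(
  rows=[
    [[0.22,0,-0.25],[0,0,0]],
    [[0.23,0,-0.24],[0,0,0]],
    [[0.24,0,-0.23],[0,0,0]],
    [[0.25,0,-0.22],[0,0,0]],
    [[0,0,0],[0,0,0]],
  ],
)

```text
time: 16.95
eef_pos: [505.6, 375.4, 89.9]
tcp_rot: [[0.115, -0.993, 0.001], [-0.993, -0.115, 0.002], [-0.002, -0.001, -1.0]]
ft_force: [-2.1, 5.4, 1.8]
opening: -0.3
gripper_force: 2.7
```

Run:
```python
from lev import *
state(1)
```

```text
t 16.9 s 129.4 x -0.5 z 89.9 bar ang 0.615 Fout 5.6 Fz 1.8 Fx -1.5 torque 0.22
```

Call:
servo_tool(
  rows=[
    [[0.27,0,-0.2],[0,0,0]],
    [[0.28,0,-0.19],[0,0,0]],
    [[0.29,0,-0.17],[0,0,0]],
    [[0,0,0],[0,0,0]],
  ],
)

```text
time: 17.35
eef_pos: [506.6, 367.3, 95.8]
tcp_rot: [[0.115, -0.993, 0.001], [-0.993, -0.115, 0.003], [-0.002, -0.001, -1.0]]
ft_force: [-2.0, 5.2, 3.0]
opening: -0.1
gripper_force: 2.7
```

Run:
```python
from lev import *
state(1)
```

```text
t 17.4 s 121.1 x -0.5 z 95.8 bar ang 0.463 Fout 5.4 Fz 3.0 Fx -1.4 torque 0.21
```

Call:
servo_tool(
  rows=[
    [[0.3,0,-0.16],[0,0,0]],
    [[0.3,0,-0.15],[0,0,0]],
    [[0,0,0],[0,0,0]],
  ],
)

```text
time: 17.65
eef_pos: [507.4, 361.2, 98.9]
tcp_rot: [[0.115, -0.993, 0.001], [-0.993, -0.115, 0.002], [-0.002, -0.002, -1.0]]
ft_force: [-1.9, 4.2, 3.5]
opening: 0.2
gripper_force: 2.5
```

Call:
servo_tool(
  rows=[
    [[0.31,0,-0.13],[0,0,0]],
    [[0.31,0,-0.12],[0,0,0]],
    [[0,0,0],[0,0,0]],
  ],
)

```text
time: 17.95
eef_pos: [508.3, 354.7, 101.1]
tcp_rot: [[0.115, -0.993, 0.001], [-0.993, -0.115, 0.002], [-0.002, -0.001, -1.0]]
ft_force: [-0.8, 3.6, 2.8]
opening: -0.1
gripper_force: 2.1
```

Run:
```python
from lev import *
state(1)
```

```text
t 17.9 s 108.4 x -0.3 z 101.1 bar ang 0.257 Fout 3.7 Fz 2.8 Fx -0.3 torque 0.17
```

Call:
servo_tool(
  rows=[
    [[0.32,0,-0.1],[0,0,0]],
    [[0,0,0],[0,0,0]],
  ],
)

```text
time: 18.15
eef_pos: [508.6, 351.3, 101.8]
tcp_rot: [[0.115, -0.993, 0.001], [-0.993, -0.115, 0.001], [-0.001, -0.001, -1.0]]
ft_force: [0.0, 3.6, 3.7]
opening: -0.1
gripper_force: 2.0
```

Call:
servo_tool(
  rows=[
    [[0.32,0,-0.09],[0,0,0]],
    [[0,0,0],[0,0,0]],
  ],
)

```text
time: 18.35
eef_pos: [508.8, 347.9, 102.4]
tcp_rot: [[0.114, -0.993, 0.0], [-0.993, -0.114, 0.001], [-0.001, -0.0, -1.0]]
ft_force: [-0.1, 3.1, 2.8]
opening: -0.1
gripper_force: 1.9
```

Run:
```python
from lev import *
state(1)
```

```text
t 18.4 s 101.7 x -0.5 z 102.4 bar ang 0.154 Fout 3.1 Fz 2.8 Fx 0.3 torque 0.16
```

Call:
servo_tool(
  rows=[
    [[0.33,0,-0.09],[0,0,0]],
    [[0,0,0],[0,0,0]],
  ],
)

```text
time: 18.55
eef_pos: [509.1, 344.5, 103.1]
tcp_rot: [[0.114, -0.993, 0.0], [-0.993, -0.114, 0.001], [-0.001, -0.0, -1.0]]
ft_force: [0.6, 4.1, 2.8]
opening: 0.2
gripper_force: 1.8
```

Call:
servo_tool(
  rows=[
    [[0.25,0,-0.04],[0,0,0]],
    [[0,0,0],[0,0,0]],
  ],
)

```text
time: 18.75
eef_pos: [509.3, 342.2, 103.6]
tcp_rot: [[0.115, -0.993, 0.0], [-0.993, -0.115, 0.001], [-0.001, -0.0, -1.0]]
ft_force: [0.5, 3.8, 1.8]
opening: 0.0
gripper_force: 2.0
```

Run:
```python
from lev import *
state(1)
```

```text
t 18.8 s 95.9 x -0.7 z 103.6 bar ang 0.065 Fout 3.7 Fz 1.8 Fx 0.9 torque 0.23
```

Call:
servo_tool(
  rows=[
    [[0.25,0,-0.02],[0,0,0]],
    [[0,0,0],[0,0,0]],
  ],
)

```text
time: 18.95
eef_pos: [509.6, 340.0, 104.0]
tcp_rot: [[0.115, -0.993, 0.0], [-0.993, -0.115, 0.001], [-0.001, -0.0, -1.0]]
ft_force: [0.3, 5.7, 1.7]
opening: -0.1
gripper_force: 2.3
```

Call:
servo_tool(
  rows=[
    [[0.2,0,-0.01],[0,0,0]],
    [[0,0,0],[0,0,0]],
  ],
)

```text
time: 19.15
eef_pos: [509.9, 338.2, 104.2]
tcp_rot: [[0.115, -0.993, 0.0], [-0.993, -0.115, 0.002], [-0.002, -0.001, -1.0]]
ft_force: [0.4, 4.8, 2.3]
opening: -0.3
gripper_force: 2.6
```

Run:
```python
from lev import *
state(1)
```

```text
t 19.1 s 91.8 x -0.6 z 104.2 bar ang 0.003 Fout 4.8 Fz 2.3 Fx 0.9 torque 0.31
```

Call:
servo_tool(
  rows=[
    [[0.2,0,0],[0,0,0]],
    [[0,0,0],[0,0,0]],
  ],
)

```text
time: 19.35
eef_pos: [510.1, 336.4, 104.4]
tcp_rot: [[0.115, -0.993, 0.001], [-0.993, -0.115, 0.002], [-0.002, -0.001, -1.0]]
ft_force: [-0.7, 5.8, 4.0]
opening: 0.0
gripper_force: 2.8
```

Call:
servo_tool(
  rows=[
    [[0.2,0,0],[0,0,0]],
    [[0,0,0],[0,0,0]],
  ],
)

```text
time: 19.55
eef_pos: [510.3, 334.5, 104.5]
tcp_rot: [[0.115, -0.993, 0.001], [-0.993, -0.115, 0.002], [-0.002, -0.001, -1.0]]
ft_force: [-0.6, 5.1, 4.4]
opening: 0.4
gripper_force: 2.9
```

Run:
```python
from lev import *
state(1)
```

```text
t 19.6 s 88.2 x -0.6 z 104.5 bar ang -0.053 Fout 5.2 Fz 4.4 Fx -0.0 torque 0.34
```

Call:
servo_tool(
  rows=[
    [[0.15,0,0],[0,0,0]],
    [[0,0,0],[0,0,0]],
  ],
)

```text
time: 19.75
eef_pos: [510.5, 333.0, 104.6]
tcp_rot: [[0.115, -0.993, 0.001], [-0.993, -0.115, 0.002], [-0.002, -0.001, -1.0]]
ft_force: [-1.2, 6.2, 4.8]
opening: 0.1
gripper_force: 2.9
```

Call:
servo_tool(
  rows=[
    [[0.15,0,0],[0,0,0]],
    [[0,0,0],[0,0,0]],
  ],
)

```text
time: 19.95
eef_pos: [510.7, 331.4, 104.5]
tcp_rot: [[0.115, -0.993, 0.001], [-0.993, -0.115, 0.002], [-0.002, -0.001, -1.0]]
ft_force: [-0.2, 5.0, 4.0]
opening: -0.0
gripper_force: 2.7
```

Run:
```python
from lev import *
state(1)
```

```text
t 19.9 s 85.0 x -0.6 z 104.5 bar ang -0.100 Fout 4.9 Fz 4.0 Fx 0.4 torque 0.34
```

Call:
servo_tool(
  rows=[
    [[0.15,0,0],[0,0,0]],
    [[0,0,0],[0,0,0]],
  ],
)

```text
time: 20.15
eef_pos: [510.8, 329.8, 104.4]
tcp_rot: [[0.115, -0.993, 0.001], [-0.993, -0.115, 0.002], [-0.002, -0.001, -1.0]]
ft_force: [0.4, 5.2, 3.6]
opening: 0.1
gripper_force: 2.6
```

Call:
servo_tool(
  rows=[
    [[0.15,0,0],[0,0,0]],
    [[0,0,0],[0,0,0]],
  ],
)

```text
time: 20.35
eef_pos: [511.0, 328.6, 104.4]
tcp_rot: [[0.115, -0.993, 0.001], [-0.993, -0.115, 0.002], [-0.002, -0.001, -1.0]]
ft_force: [0.4, 5.5, 3.9]
opening: 0.1
gripper_force: 3.1
```

Run:
```python
from lev import *
state(1)
```

```text
t 20.4 s 82.2 x -0.6 z 104.4 bar ang -0.143 Fout 5.4 Fz 3.9 Fx 1.0 torque 0.38
```

Call:
servo_tool(
  rows=[
    [[0.15,0,0],[0,0,0]],
    [[0,0,0],[0,0,0]],
  ],
)

```text
time: 20.55
eef_pos: [511.1, 327.4, 104.3]
tcp_rot: [[0.115, -0.993, 0.001], [-0.993, -0.115, 0.003], [-0.003, -0.001, -1.0]]
ft_force: [0.5, 7.4, 3.3]
opening: 0.1
gripper_force: 3.6
```

Call:
servo_tool(
  rows=[
    [[0.1,0,0],[0,0,0]],
    [[0,0,0],[0,0,0]],
  ],
)

```text
time: 20.75
eef_pos: [511.2, 326.6, 104.3]
tcp_rot: [[0.115, -0.993, 0.001], [-0.993, -0.115, 0.003], [-0.003, -0.001, -1.0]]
ft_force: [-0.3, 8.6, 3.1]
opening: 0.1
gripper_force: 4.0
```

Run:
```python
from lev import *
state(1)
```

```text
t 20.8 s 80.2 x -0.6 z 104.3 bar ang -0.172 Fout 8.5 Fz 3.1 Fx 0.7 torque 0.59
```

Call:
servo_tool(
  rows=[
    [[-0.5,0,0],[0,0,0]],
    [[-1.5,0,0],[0,0,0]],
    [[0,0,-3.0],[0,0,0]],
    [[0,0,-3.0],[0,0,0]],
    [[0,0,0],[0,0,0]],
  ],
)

```text
time: 21.25
eef_pos: [510.2, 345.8, 168.2]
tcp_rot: [[0.115, -0.993, 0.004], [-0.993, -0.115, 0.002], [-0.002, -0.005, -1.0]]
ft_force: [0.4, 0.2, 1.3]
opening: 0.4
gripper_force: 0.0
```

Run:
```python
from lev import *
state(1);print(move(at(-1,1.15,12,90),Y-np.pi)); f=wrist("w7")
```

```text
t 21.2 s 99.3 x 0.6 z 168.2 bar ang 0.026 Fout 0.2 Fz 1.3 Fx 0.4 torque 0.01
(array([26.16,  0.06,  1.64]), array([-0.27,  0.1 , -0.01]))
```

Call:
servo_tool(
  rows=[
    [[4.0,0,0],[-0.2,0.1,0]],
    [[4.6,0,0],[0,0,0]],
    [[4.6,0,0],[0,0,0]],
    [[4.6,0,0],[0,0,0]],
    [[4.6,0,0],[0,0,0]],
  ],
)

```text
time: 21.8
eef_pos: [533.6, 120.6, 162.2]
tcp_rot: [[0.115, -0.993, -0.007], [-0.993, -0.115, -0.003], [0.002, 0.007, -1.0]]
ft_force: [0.3, 0.5, -0.1]
opening: 0.2
gripper_force: 0.0
```

Call:
servo_tool(
  rows=[
    [[3.8,0.0,0],[0,0,0]],
    [[0,0,0],[0,0,0]],
    [[0,0,0],[0,0,0]],
  ],
)

```text
time: 22.1
eef_pos: [538.3, 83.9, 162.6]
tcp_rot: [[0.112, -0.994, -0.006], [-0.994, -0.112, -0.002], [0.002, 0.006, -1.0]]
ft_force: [-0.5, 0.4, 0.1]
opening: -0.1
gripper_force: 0.0
```

Run:
```python
from lev import *
state(-1);print(move(at(-1,1.15,12),Y-np.pi))
```

```text
t 22.1 s 164.0 x -1.5 z 162.6 bar ang 0.485 Fout -0.4 Fz 0.1 Fx -0.5 torque -0.06
(array([-0.2 , -0.21, 10.13]), array([ 0.36, -0.1 , -0.13]))
```

Call:
servo_tool(
  rows=[
    [[0,0,3.0],[0.3,-0.1,-0.1]],
    [[0,0,3.0],[0,0,0]],
    [[0,0,3.0],[0,0,0]],
    [[0,0,0],[0,0,0]],
    [[0,0,0],[0,0,0]],
  ],
)

```text
time: 22.6
eef_pos: [538.8, 85.5, 74.1]
tcp_rot: [[0.118, -0.993, 0.001], [-0.993, -0.118, -0.0], [0.0, -0.0, -1.0]]
ft_force: [0.5, -1.4, 1.6]
opening: -0.4
gripper_force: 0.0
```

Run:
```python
from lev import *
state(-1);print(move(at(-1,1.15),Y-np.pi))
```

```text
t 22.6 s 162.5 x -0.9 z 74.1 bar ang 1.057 Fout 1.5 Fz 1.6 Fx 0.3 torque -0.06
(array([-1.23, -0.09,  1.28]), array([-0.03, -0.03,  0.17]))
```

Call:
servo_tool(
  rows=[
    [[0,-0.09,1.2],[0,0,0.1]],
    [[-0.4,0,0],[0,0,0]],
    [[-0.3,0,0],[0,0,0]],
    [[0,0,0],[0,0,0]],
  ],
)

```text
time: 23.0
eef_pos: [539.4, 92.7, 62.9]
tcp_rot: [[0.115, -0.993, 0.003], [-0.993, -0.115, 0.002], [-0.001, -0.003, -1.0]]
ft_force: [-0.2, -1.4, -0.2]
opening: 0.2
gripper_force: 0.0
```

Call:
servo_tool(
  rows=[
    [[-0.2,0,0],[0,0,0]],
    [[0,0,0],[0,0,0]],
  ],
)

```text
time: 23.2
eef_pos: [539.1, 94.1, 62.7]
tcp_rot: [[0.115, -0.993, 0.003], [-0.993, -0.115, 0.001], [-0.001, -0.003, -1.0]]
ft_force: [1.3, -1.1, -0.2]
opening: 0.0
gripper_force: 0.6
```

Call:
servo_tool(
  rows=[
    [[-0.2,0,0],[0,0,0]],
    [[0,0,0],[0,0,0]],
  ],
)

```text
time: 23.4
eef_pos: [539.1, 94.5, 63.0]
tcp_rot: [[0.114, -0.993, 0.003], [-0.993, -0.114, -0.002], [0.002, -0.002, -1.0]]
ft_force: [1.0, -6.8, 2.5]
opening: -0.0
gripper_force: 3.7
```

Run:
```python
from lev import *
state(-1)
```

```text
t 23.4 s 153.6 x 0.4 z 63.0 bar ang 1.144 Fout 6.9 Fz 2.5 Fx 0.2 torque 0.01
```

Call:
servo_tool(
  rows=[
    [[-0.13,0,-0.31],[0,0,0]],
    [[-0.13,0,-0.31],[0,0,0]],
    [[0,0,0],[0,0,0]],
  ],
)

```text
time: 23.7
eef_pos: [538.7, 96.9, 69.0]
tcp_rot: [[0.114, -0.993, 0.002], [-0.993, -0.114, -0.002], [0.002, -0.002, -1.0]]
ft_force: [2.2, -8.6, 1.5]
opening: -0.0
gripper_force: 4.2
```

```bash
sed -i 's/+13.2+gap/+(15.1-1.9*side)+gap/;s/s-13.2-74/s-(15.1-1.9*side)-74/' lev.py
python3 - <<'E'
from lev import *
state(-1)
E
```

```text
t 23.7 s 151.2 x 0.3 z 69.0 bar ang 1.027 Fout 8.8 Fz 1.5 Fx 1.2 torque 0.18
```

Call:
servo_tool(
  rows=[
    [[-0.13,0,-0.31],[0,0,0]],
    [[-0.15,0,-0.3],[0,0,0]],
    [[-0.17,0,-0.28],[0,0,0]],
    [[0,0,0],[0,0,0]],
  ],
)

```text
time: 24.1
eef_pos: [538.2, 101.5, 78.1]
tcp_rot: [[0.114, -0.993, 0.002], [-0.993, -0.114, -0.002], [0.002, -0.002, -1.0]]
ft_force: [2.0, -7.3, 1.7]
opening: 0.1
gripper_force: 3.8
```

Call:
servo_tool(
  rows=[
    [[-0.19,0,-0.27],[0,0,0]],
    [[-0.21,0,-0.26],[0,0,0]],
    [[-0.22,0,-0.25],[0,0,0]],
    [[0,0,0],[0,0,0]],
  ],
)

```text
time: 24.5
eef_pos: [537.6, 107.5, 86.3]
tcp_rot: [[0.114, -0.993, 0.003], [-0.993, -0.114, -0.002], [0.002, -0.003, -1.0]]
ft_force: [0.8, -8.6, 4.2]
opening: -0.4
gripper_force: 4.2
```

Run:
```python
from lev import *
state(-1)
```

```text
t 24.5 s 140.5 x 0.5 z 86.3 bar ang 0.731 Fout 8.6 Fz 4.2 Fx -0.2 torque 0.21
```

Call:
servo_tool(
  rows=[
    [[-0.23,0,-0.25],[0,0,0]],
    [[-0.25,0,-0.23],[0,0,0]],
    [[-0.26,0,-0.22],[0,0,0]],
    [[0,0,0],[0,0,0]],
  ],
)

```text
time: 24.9
eef_pos: [536.9, 114.6, 93.8]
tcp_rot: [[0.114, -0.993, 0.003], [-0.993, -0.114, -0.002], [0.003, -0.003, -1.0]]
ft_force: [0.3, -9.6, 5.4]
opening: 0.4
gripper_force: 4.6
```

Call:
servo_tool(
  rows=[
    [[-0.27,0,-0.2],[0,0,0]],
    [[-0.28,0,-0.18],[0,0,0]],
    [[0,0,0],[0,0,0]],
  ],
)

```text
time: 25.2
eef_pos: [536.4, 120.1, 98.0]
tcp_rot: [[0.114, -0.993, 0.004], [-0.993, -0.114, -0.002], [0.003, -0.004, -1.0]]
ft_force: [-0.2, -7.8, 6.3]
opening: -0.4
gripper_force: 4.1
```

Run:
```python
from lev import *
state(-1)
```

```text
t 25.2 s 127.8 x 0.8 z 98.0 bar ang 0.483 Fout 7.7 Fz 6.3 Fx -1.1 torque 0.23
```

Call:
servo_tool(
  rows=[
    [[-0.29,0,-0.16],[0,0,0]],
    [[-0.3,0,-0.15],[0,0,0]],
    [[0,0,0],[0,0,0]],
  ],
)

```text
time: 25.5
eef_pos: [535.8, 126.4, 100.9]
tcp_rot: [[0.114, -0.993, 0.004], [-0.993, -0.114, -0.001], [0.002, -0.004, -1.0]]
ft_force: [1.2, -6.1, 4.8]
opening: 0.0
gripper_force: 3.4
```

Call:
servo_tool(
  rows=[
    [[-0.3,0,-0.13],[0,0,0]],
    [[-0.31,0,-0.11],[0,0,0]],
    [[0,0,0],[0,0,0]],
  ],
)

```text
time: 25.8
eef_pos: [535.0, 132.7, 103.1]
tcp_rot: [[0.114, -0.993, 0.004], [-0.993, -0.114, -0.001], [0.001, -0.004, -1.0]]
ft_force: [1.5, -5.7, 4.8]
opening: 0.2
gripper_force: 3.2
```

Run:
```python
from lev import *
state(-1)
```

```text
t 25.8 s 115.1 x 0.8 z 103.1 bar ang 0.288 Fout 5.8 Fz 4.8 Fx 0.8 torque 0.26
```

Call:
servo_tool(
  rows=[
    [[-0.32,0,-0.08],[0,0,0]],
    [[0,0,0],[0,0,0]],
  ],
)

```text
time: 26.0
eef_pos: [534.6, 135.9, 103.8]
tcp_rot: [[0.114, -0.993, 0.004], [-0.993, -0.114, -0.001], [0.002, -0.004, -1.0]]
ft_force: [0.8, -6.1, 4.2]
opening: 0.1
gripper_force: 3.1
```

Call:
servo_tool(
  rows=[
    [[-0.32,0,-0.06],[0,0,0]],
    [[0,0,0],[0,0,0]],
  ],
)

```text
time: 26.2
eef_pos: [534.2, 139.0, 104.4]
tcp_rot: [[0.114, -0.993, 0.004], [-0.993, -0.114, -0.001], [0.002, -0.004, -1.0]]
ft_force: [1.2, -6.4, 5.6]
opening: -0.1
gripper_force: 3.2
```

Call:
servo_tool(
  rows=[
    [[-0.25,0,-0.04],[0,0,0]],
    [[0,0,0],[0,0,0]],
  ],
)

```text
time: 26.4
eef_pos: [533.9, 141.5, 104.7]
tcp_rot: [[0.114, -0.993, 0.004], [-0.993, -0.114, -0.001], [0.001, -0.004, -1.0]]
ft_force: [0.5, -7.0, 4.3]
opening: -0.1
gripper_force: 3.1
```

Run:
```python
from lev import *
state(-1)
```

```text
t 26.4 s 106.3 x 0.7 z 104.7 bar ang 0.158 Fout 7.0 Fz 4.3 Fx -0.3 torque 0.40
```

Call:
servo_tool(
  rows=[
    [[-0.2,0,-0.03],[0,0,0]],
    [[0,0,0],[0,0,0]],
  ],
)

```text
time: 26.6
eef_pos: [533.7, 143.4, 105.0]
tcp_rot: [[0.114, -0.993, 0.004], [-0.993, -0.114, -0.001], [0.002, -0.004, -1.0]]
ft_force: [0.2, -6.2, 4.0]
opening: -0.0
gripper_force: 3.1
```

Call:
servo_tool(
  rows=[
    [[-0.2,0,-0.02],[0,0,0]],
    [[0,0,0],[0,0,0]],
  ],
)

```text
time: 26.8
eef_pos: [533.5, 145.4, 105.2]
tcp_rot: [[0.114, -0.993, 0.004], [-0.993, -0.114, -0.001], [0.002, -0.003, -1.0]]
ft_force: [1.7, -6.2, 5.2]
opening: -0.4
gripper_force: 3.3
```

Call:
servo_tool(
  rows=[
    [[-0.2,0,-0.02],[0,0,0]],
    [[0,0,0],[0,0,0]],
  ],
)

```text
time: 27.0
eef_pos: [533.2, 147.4, 105.4]
tcp_rot: [[0.114, -0.993, 0.004], [-0.993, -0.114, -0.001], [0.002, -0.004, -1.0]]
ft_force: [0.7, -5.4, 4.2]
opening: -0.0
gripper_force: 3.2
```

Run:
```python
from lev import *
state(-1)
```

```text
t 27.0 s 100.4 x 0.7 z 105.4 bar ang 0.071 Fout 5.4 Fz 4.2 Fx 0.1 torque 0.33
```

Call:
servo_tool(
  rows=[
    [[-0.2,0,-0.01],[0,0,0]],
    [[0,0,0],[0,0,0]],
  ],
)

```text
time: 27.2
eef_pos: [533.0, 149.3, 105.5]
tcp_rot: [[0.114, -0.993, 0.004], [-0.993, -0.114, -0.001], [0.002, -0.003, -1.0]]
ft_force: [0.2, -5.8, 4.0]
opening: -0.1
gripper_force: 3.2
```

Call:
servo_tool(
  rows=[
    [[-0.2,0,0],[0,0,0]],
    [[0,0,0],[0,0,0]],
  ],
)

```text
time: 27.4
eef_pos: [532.8, 151.4, 105.5]
tcp_rot: [[0.114, -0.993, 0.004], [-0.993, -0.114, -0.001], [0.001, -0.004, -1.0]]
ft_force: [0.8, -5.4, 5.2]
opening: -0.0
gripper_force: 3.1
```

Call:
servo_tool(
  rows=[
    [[-0.15,0,0],[0,0,0]],
    [[0,0,0],[0,0,0]],
  ],
)

```text
time: 27.6
eef_pos: [532.6, 152.9, 105.4]
tcp_rot: [[0.114, -0.993, 0.004], [-0.993, -0.114, -0.001], [0.002, -0.003, -1.0]]
ft_force: [0.7, -6.1, 4.8]
opening: 0.1
gripper_force: 3.3
```

Run:
```python
from lev import *
state(-1)
```

```text
t 27.6 s 94.8 x 0.7 z 105.4 bar ang -0.010 Fout 6.1 Fz 4.8 Fx 0.0 torque 0.40
```

Call:
servo_tool(
  rows=[
    [[-0.15,0,0],[0,0,0]],
    [[0,0,0],[0,0,0]],
  ],
)

```text
time: 27.8
eef_pos: [532.4, 154.3, 105.5]
tcp_rot: [[0.114, -0.993, 0.004], [-0.993, -0.114, -0.001], [0.002, -0.003, -1.0]]
ft_force: [-0.0, -6.1, 6.0]
opening: -0.1
gripper_force: 3.2
```

Call:
servo_tool(
  rows=[
    [[-0.15,0,0],[0,0,0]],
    [[0,0,0],[0,0,0]],
  ],
)

```text
time: 28.0
eef_pos: [532.3, 155.8, 105.5]
tcp_rot: [[0.114, -0.993, 0.004], [-0.993, -0.114, -0.001], [0.002, -0.003, -1.0]]
ft_force: [0.5, -5.8, 5.0]
opening: 0.3
gripper_force: 3.2
```

Call:
servo_tool(
  rows=[
    [[-0.15,0,0],[0,0,0]],
    [[0,0,0],[0,0,0]],
  ],
)

```text
time: 28.2
eef_pos: [532.1, 157.3, 105.5]
tcp_rot: [[0.114, -0.993, 0.004], [-0.993, -0.114, -0.001], [0.001, -0.003, -1.0]]
ft_force: [1.1, -6.5, 3.8]
opening: 0.2
gripper_force: 3.2
```

Run:
```python
from lev import *
state(-1)
```

```text
t 28.2 s 90.4 x 0.7 z 105.5 bar ang -0.076 Fout 6.5 Fz 3.8 Fx 0.4 torque 0.44
```

Call:
servo_tool(
  rows=[
    [[-0.15,0,0],[0,0,0]],
    [[0,0,0],[0,0,0]],
  ],
)

```text
time: 28.4
eef_pos: [531.9, 158.8, 105.5]
tcp_rot: [[0.114, -0.993, 0.004], [-0.993, -0.114, -0.001], [0.002, -0.003, -1.0]]
ft_force: [0.5, -6.1, 4.7]
opening: 0.2
gripper_force: 3.2
```

Call:
servo_tool(
  rows=[
    [[-0.15,0,0],[0,0,0]],
    [[0,0,0],[0,0,0]],
  ],
)

```text
time: 28.6
eef_pos: [531.8, 160.2, 105.6]
tcp_rot: [[0.114, -0.993, 0.004], [-0.993, -0.114, -0.001], [0.002, -0.004, -1.0]]
ft_force: [1.1, -7.7, 5.0]
opening: -0.2
gripper_force: 3.4
```

Run:
```python
from lev import *
state(-1)
```

```text
t 28.6 s 87.4 x 0.8 z 105.6 bar ang -0.120 Fout 7.8 Fz 5.0 Fx 0.2 torque 0.55
```

Call:
servo_tool(
  rows=[
    [[-0.12,0,0],[0,0,0]],
    [[0,0,0],[0,0,0]],
  ],
)

```text
time: 28.8
eef_pos: [531.6, 161.3, 105.6]
tcp_rot: [[0.114, -0.993, 0.004], [-0.993, -0.114, -0.001], [0.002, -0.004, -1.0]]
ft_force: [0.3, -7.9, 5.2]
opening: -0.2
gripper_force: 3.5
```

Call:
servo_tool(
  rows=[
    [[-0.1,0,0],[0,0,0]],
    [[0,0,0],[0,0,0]],
  ],
)

```text
time: 29.0
eef_pos: [531.5, 162.2, 105.6]
tcp_rot: [[0.114, -0.993, 0.004], [-0.993, -0.114, -0.002], [0.002, -0.003, -1.0]]
ft_force: [0.3, -6.8, 5.0]
opening: -0.3
gripper_force: 3.7
```

Run:
```python
from lev import *
state(-1)
```

```text
t 29.0 s 85.4 x 0.7 z 105.6 bar ang -0.150 Fout 6.8 Fz 5.0 Fx -0.4 torque 0.49
```

Call:
servo_tool(
  rows=[
    [[-0.1,0,0],[0,0,0]],
    [[0,0,0],[0,0,0]],
  ],
)

```text
time: 29.2
eef_pos: [531.4, 163.1, 105.6]
tcp_rot: [[0.114, -0.993, 0.004], [-0.994, -0.114, -0.002], [0.002, -0.003, -1.0]]
ft_force: [0.8, -6.9, 5.8]
opening: -0.4
gripper_force: 3.9
```

Call:
servo_tool(
  rows=[
    [[-0.1,0,0],[0,0,0]],
    [[0,0,0],[0,0,0]],
  ],
)

```text
time: 29.4
eef_pos: [531.3, 164.0, 105.6]
tcp_rot: [[0.114, -0.994, 0.004], [-0.994, -0.114, -0.002], [0.002, -0.003, -1.0]]
ft_force: [0.3, -8.2, 4.7]
opening: 0.2
gripper_force: 3.9
```

Run:
```python
from lev import *
state(-1)
```

```text
t 29.4 s 83.6 x 0.7 z 105.6 bar ang -0.176 Fout 8.2 Fz 4.7 Fx -0.6 torque 0.59
```

Call:
servo_tool(
  rows=[
    [[-0.1,0,0],[0,0,0]],
    [[0,0,0],[0,0,0]],
  ],
)

```text
time: 29.6
eef_pos: [531.2, 164.9, 105.5]
tcp_rot: [[0.114, -0.994, 0.004], [-0.994, -0.114, -0.002], [0.002, -0.003, -1.0]]
ft_force: [1.7, -8.4, 5.9]
opening: -0.1
gripper_force: 4.2
```

Call:
servo_tool(
  rows=[
    [[-0.1,0,0],[0,0,0]],
    [[0,0,0],[0,0,0]],
  ],
)

```text
time: 29.8
eef_pos: [531.1, 165.8, 105.6]
tcp_rot: [[0.114, -0.994, 0.004], [-0.994, -0.114, -0.002], [0.003, -0.003, -1.0]]
ft_force: [0.8, -8.4, 4.8]
opening: 0.4
gripper_force: 4.4
```

Run:
```python
from lev import *
state(-1)
```

```text
t 29.8 s 81.8 x 0.7 z 105.6 bar ang -0.202 Fout 8.4 Fz 4.8 Fx -0.2 torque 0.61
```

Call:
servo_tool(
  rows=[
    [[0.4,0,0],[0,0,0]],
    [[0,0,0],[0,0,0]],
  ],
)

```text
time: 30.0
eef_pos: [531.5, 162.2, 105.3]
tcp_rot: [[0.114, -0.994, 0.003], [-0.994, -0.114, -0.001], [0.001, -0.003, -1.0]]
ft_force: [0.4, -6.2, 4.1]
opening: -0.3
gripper_force: 3.0
```

Call:
servo_tool(
  rows=[
    [[0.3,0,0],[0,0,0]],
    [[0,0,0],[0,0,0]],
  ],
)

```text
time: 30.2
eef_pos: [531.5, 160.1, 104.7]
tcp_rot: [[0.114, -0.993, 0.003], [-0.993, -0.114, 0.001], [-0.0, -0.003, -1.0]]
ft_force: [1.2, -4.0, 2.5]
opening: -0.0
gripper_force: 2.1
```

Call:
servo_tool(
  rows=[
    [[0.2,0,0],[0,0,0]],
    [[0,0,0],[0,0,0]],
  ],
)

```text
time: 30.4
eef_pos: [531.4, 158.9, 104.0]
tcp_rot: [[0.115, -0.993, 0.002], [-0.993, -0.115, 0.001], [-0.001, -0.002, -1.0]]
ft_force: [0.8, -3.2, 2.3]
opening: -0.1
gripper_force: 1.6
```

Call:
servo_tool(
  rows=[
    [[0.2,0,0],[0,0,0]],
    [[0,0,0],[0,0,0]],
  ],
)

```text
time: 30.6
eef_pos: [531.4, 157.2, 103.7]
tcp_rot: [[0.115, -0.993, 0.001], [-0.993, -0.115, 0.002], [-0.001, -0.002, -1.0]]
ft_force: [1.1, -1.8, 1.8]
opening: 0.1
gripper_force: 1.0
```

Run:
```python
from lev import *
state(-1)
```

```text
t 30.6 s 90.4 x 0.0 z 103.7 bar ang -0.075 Fout 1.9 Fz 1.8 Fx 0.9 torque 0.13
```

Call:
servo_tool(
  rows=[
    [[-0.4,0,0],[0,0,0]],
    [[-0.4,0,0],[0,0,0]],
    [[0,0,0],[0,0,0]],
  ],
)

```text
time: 30.9
eef_pos: [530.5, 164.2, 103.8]
tcp_rot: [[0.115, -0.993, 0.001], [-0.993, -0.115, -0.001], [0.002, -0.001, -1.0]]
ft_force: [2.3, -7.9, 1.5]
opening: -0.1
gripper_force: 4.0
```

Call:
servo_tool(
  rows=[
    [[-0.2,0,0],[0,0,0]],
    [[0,0,0],[0,0,0]],
  ],
)

```text
time: 31.1
eef_pos: [530.3, 165.6, 103.8]
tcp_rot: [[0.114, -0.993, 0.001], [-0.993, -0.114, -0.002], [0.002, -0.001, -1.0]]
ft_force: [2.9, -9.3, 0.9]
opening: 0.1
gripper_force: 4.7
```

Call:
servo_tool(
  rows=[
    [[-0.2,0,0],[0,0,0]],
    [[0,0,0],[0,0,0]],
  ],
)

```text
time: 31.3
eef_pos: [530.1, 167.0, 103.7]
tcp_rot: [[0.114, -0.993, 0.001], [-0.993, -0.114, -0.003], [0.003, -0.0, -1.0]]
ft_force: [2.8, -10.2, 0.4]
opening: -0.3
gripper_force: 5.3
```

Run:
```python
from lev import *
state(-1)
```

```text
t 31.3 s 80.5 x -0.1 z 103.7 bar ang -0.226 Fout 10.4 Fz 0.4 Fx 1.6 torque 0.69
```

Call:
servo_tool(
  rows=[
    [[0.7,0,0],[0,0,0]],
    [[1.0,0,0],[0,0,0]],
    [[1.3,0,-1.0],[0,0,0]],
    [[0,0,-3.0],[0,0,0]],
    [[0,0,-2.0],[0,0,0]],
  ],
)

```text
time: 31.8
eef_pos: [533.8, 138.7, 166.2]
tcp_rot: [[0.115, -0.993, 0.003], [-0.993, -0.115, 0.002], [-0.002, -0.004, -1.0]]
ft_force: [0.0, -1.0, 0.7]
opening: -0.0
gripper_force: 0.0
```

Call:
servo_tool(
  rows=[
    [[-4.0,0,0],[0,0,0]],
    [[-4.6,0,0],[0,0,0]],
    [[-4.6,0,0],[0,0,0]],
    [[-4.6,0,0],[0,0,0]],
    [[-3.8,0,0],[0,0,0]],
  ],
)

```text
time: 32.3
eef_pos: [508.0, 356.0, 164.7]
tcp_rot: [[0.116, -0.993, 0.002], [-0.993, -0.116, 0.003], [-0.002, -0.002, -1.0]]
ft_force: [0.4, -1.2, 0.3]
opening: -0.1
gripper_force: 0.0
```

Call:
servo_tool(
  rows=[
    [[0,0,0],[0,0,0]],
    [[0,0,0],[0,0,0]],
  ],
)

```text
time: 32.5
eef_pos: [508.4, 354.3, 164.2]
tcp_rot: [[0.116, -0.993, 0.001], [-0.993, -0.116, 0.001], [-0.001, -0.001, -1.0]]
ft_force: [0.5, 0.2, -0.2]
opening: 0.1
gripper_force: 0.0
```

Run:
```python
from lev import *
state(1);print(move(at(1,0,12),Y-np.pi))
```

```text
t 32.5 s 108.1 x -0.2 z 164.2 bar ang 0.097 Fout 0.1 Fz -0.2 Fx 0.5 torque 0.02
(array([ 0.45, -0.01,  5.92]), array([-0.08,  0.07,  0.09]))
```

Call:
servo_tool(
  rows=[
    [[0,0,3.0],[0,0,0]],
    [[0,0,3.0],[0,0,0]],
    [[0.5,0,0],[0,0,0]],
    [[0.5,0,0],[0,0,0]],
    [[0,0,0],[0,0,0]],
  ],
)

```text
time: 33.0
eef_pos: [511.2, 343.1, 107.0]
tcp_rot: [[0.114, -0.994, 0.005], [-0.994, -0.114, 0.003], [-0.003, -0.005, -1.0]]
ft_force: [-0.1, 0.2, 0.1]
opening: 0.3
gripper_force: 0.0
```

Call:
servo_tool(
  rows=[
    [[0.3,0,0],[0,0,0]],
    [[0.2,0,0],[0,0,0]],
    [[0,0,0],[0,0,0]],
  ],
)

```text
time: 33.3
eef_pos: [510.8, 338.7, 104.9]
tcp_rot: [[0.114, -0.993, 0.003], [-0.993, -0.114, 0.002], [-0.002, -0.003, -1.0]]
ft_force: [-0.3, 0.1, -0.1]
opening: -0.1
gripper_force: 0.0
```

Call:
servo_tool(
  rows=[
    [[0.2,0,0],[0,0,0]],
    [[0,0,0],[0,0,0]],
  ],
)

```text
time: 33.5
eef_pos: [510.8, 336.7, 104.2]
tcp_rot: [[0.115, -0.993, 0.002], [-0.993, -0.115, 0.001], [-0.001, -0.002, -1.0]]
ft_force: [-0.3, 0.7, 0.6]
opening: -0.0
gripper_force: 0.0
```

Call:
servo_tool(
  rows=[
    [[0.2,0,0],[0,0,0]],
    [[0,0,0],[0,0,0]],
  ],
)

```text
time: 33.7
eef_pos: [511.0, 334.9, 104.2]
tcp_rot: [[0.115, -0.993, 0.002], [-0.993, -0.115, 0.002], [-0.001, -0.002, -1.0]]
ft_force: [-1.2, 1.4, 0.9]
opening: -0.1
gripper_force: 0.6
```

Run:
```python
from lev import *
state(1)
```

```text
t 33.7 s 88.5 x 0.2 z 104.2 bar ang -0.047 Fout 1.5 Fz 0.9 Fx -1.0 torque 0.10
```

Call:
servo_tool(
  rows=[
    [[0.3,0,0],[0,0,0]],
    [[0.2,0,0],[0,0,0]],
    [[0,0,0],[0,0,0]],
  ],
)

```text
time: 34.0
eef_pos: [511.6, 330.5, 104.4]
tcp_rot: [[0.115, -0.993, 0.002], [-0.993, -0.115, 0.003], [-0.003, -0.003, -1.0]]
ft_force: [-1.5, 5.3, 0.3]
opening: 0.0
gripper_force: 2.5
```

Call:
servo_tool(
  rows=[
    [[0.2,0,0],[0,0,0]],
    [[0,0,0],[0,0,0]],
  ],
)

```text
time: 34.2
eef_pos: [511.8, 328.8, 104.4]
tcp_rot: [[0.115, -0.993, 0.002], [-0.993, -0.115, 0.003], [-0.003, -0.003, -1.0]]
ft_force: [-1.1, 6.5, 0.3]
opening: -0.4
gripper_force: 3.1
```

Call:
servo_tool(
  rows=[
    [[0.2,0,0],[0,0,0]],
    [[0,0,0],[0,0,0]],
  ],
)

```text
time: 34.4
eef_pos: [511.9, 327.2, 104.3]
tcp_rot: [[0.115, -0.993, 0.002], [-0.993, -0.115, 0.004], [-0.004, -0.003, -1.0]]
ft_force: [-1.2, 8.4, 0.1]
opening: 0.2
gripper_force: 3.8
```

Run:
```python
from lev import *
state(1)
```

```text
t 34.4 s 80.7 x 0.2 z 104.3 bar ang -0.164 Fout 8.5 Fz 0.1 Fx -0.2 torque 0.57
```

Call:
servo_tool(
  rows=[
    [[0.2,0,0],[0,0,0]],
    [[0,0,0],[0,0,0]],
  ],
)

```text
time: 34.6
eef_pos: [512.1, 325.8, 104.3]
tcp_rot: [[0.116, -0.993, 0.002], [-0.993, -0.116, 0.005], [-0.005, -0.003, -1.0]]
ft_force: [-1.3, 9.8, -1.1]
opening: 0.1
gripper_force: 4.6
```

Call:
servo_tool(
  rows=[
    [[-0.7,0,0],[0,0,0]],
    [[-1.0,0,0],[0,0,0]],
    [[-1.3,0,-1.0],[0,0,0]],
    [[0,0,-3.0],[0,0,0]],
    [[0,0,-3.0],[0,0,0]],
  ],
)

```text
time: 35.1
eef_pos: [508.4, 352.9, 173.9]
tcp_rot: [[0.115, -0.993, 0.0], [-0.993, -0.115, -0.003], [0.003, 0.0, -1.0]]
ft_force: [0.3, -0.3, -0.2]
opening: 0.0
gripper_force: 0.0
```

Run:
```python
from lev import *
state(1);print(move([C[0]-1,C[1]-20,225],Y-np.pi))
```

```text
t 35.1 s 106.7 x -0.4 z 173.9 bar ang 0.075 Fout -0.3 Fz -0.2 Fx 0.3 torque -0.04
(array([12.65,  0.29, -5.08]), array([ 0.01, -0.15, -0.  ]))
```

Run:
```python
from lev import *
print(move([521.8,247.8,209.2],Y-np.pi))
```

```text
(array([10.61, -0.13, -3.51]), array([ 0.01, -0.15, -0.  ]))
```

Call:
servo_tool(
  rows=[
    [[4.0,0,-1.0],[0,0,0]],
    [[4.5,0,-2.5],[0,0,0]],
    [[2.1,0,0],[0,0,0]],
    [[0,0,0],[0,0,0]],
    [[0,0,0],[0,0,0]],
  ],
)

```text
time: 35.6
eef_pos: [520.5, 249.1, 207.6]
tcp_rot: [[0.114, -0.994, 0.001], [-0.994, -0.114, 0.0], [-0.0, -0.001, -1.0]]
ft_force: [-0.2, 0.2, -0.7]
opening: 0.2
gripper_force: 0.0
```

Run:
```python
from lev import *
f=wrist("w8");print(np.round(tool(),3).tolist())
a=cv2.imread("pics/w6.png");b=f["color"]
c=np.hstack([cv2.resize(i[0:300,160:350],None,fx=2,fy=2,interpolation=cv2.INTER_CUBIC) for i in(a,b)])
cv2.imwrite("pics/cmp.png",c);print(c.shape)
```

```text
[[0.114, -0.993, 0.0, 520.373], [-0.993, -0.114, 0.0, 249.623], [0.0, -0.0, -1.0, 207.311], [0.0, 0.0, 0.0, 1.0]]
(600, 760, 3)
```

View pics/cmp.png

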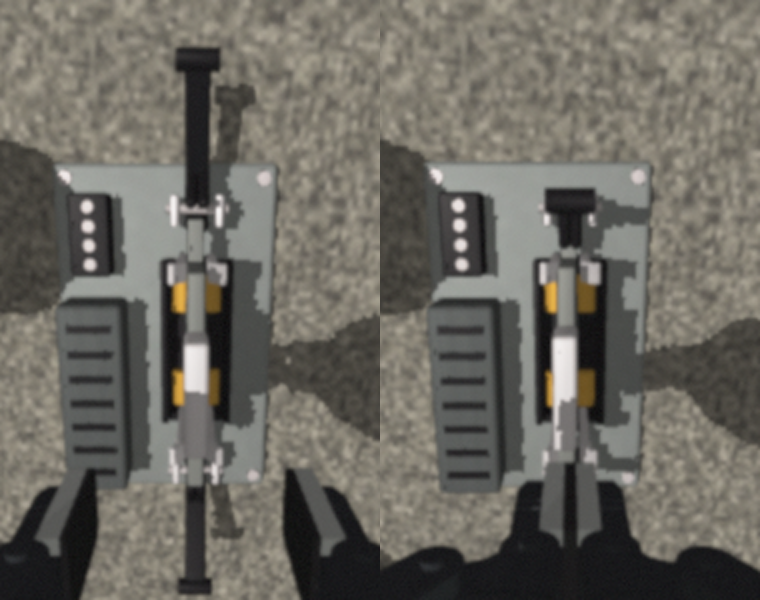

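The right lever's bar now stands over its bracket at (570,203), and the card sits between the cheeks. I'll measure card height and lever angle from edge profiles in the before and after pictures.

Run:
```python
from lev import *
import pickle
from scipy.signal import find_peaks
for n,u in(("w6",258),("w8",254)):
    f=pickle.load(open(f"pics/{n}.pkl","rb"));T=f["T"]
    g=cv2.GaussianBlur(cv2.cvtColor(f["color"],cv2.COLOR_BGR2GRAY),(1,3),0)[:, u-1:u+2].mean(1).astype(float)
    d=np.gradient(g);pk=find_peaks(abs(d),height=5)[0]
    sub=lambda i:i+0.5*(abs(d[i-1])-abs(d[i+1]))/(abs(d[i-1])-2*abs(d[i])+abs(d[i+1]))
    print(n,[(round(float(sub(i)),2),round(float(d[i]))) for i in pk if 15<i<240])
    for zc in(14,22):
        o=C-1.0*V
        print(" z",zc,[(k,round(float(proj(f,o+y*V+[0,0,zc+h])[1]),1)) for k,y,h in(("eartip",-70,30),("earroot",-50,30),("bodytop",-50,80),("tabfoot",-25,80),("tabtop",-25,103),("tabend",25,103))])
    o=C-1.9*V
    for th in (1.15,0.06,0,-.06):
        a=th+.067;print("  bar",th,np.round(proj(f,o-(74+67.15*np.sin(a))*V+[0,0,36+67.15*np.cos(a)]),1), end=" ")
    print(" bracket",proj(f,o-74*V+[0,0,40]))
```

```text
w6 [(22.98, -30), (102.28, 35), (106.27, -36), (109.45, 28), (130.41, -24), (136.24, 23), (165.31, -9), (171.82, 32), (195.47, -32)]
 z 14 [('eartip', 108.0), ('earroot', 128.2), ('bodytop', 133.1), ('tabfoot', 161.7), ('tabtop', 167.3), ('tabend', 223.9)]
 z 22 [('eartip', 108.1), ('earroot', 128.9), ('bodytop', 134.1), ('tabfoot', 163.5), ('tabtop', 169.6), ('tabend', 227.8)]
  bar 1.15 [258.5  28.3]   bar 0.06 [258.3  91.7]   bar 0 [258.3  97. ]   bar -0.06 [258.3 102.2]  bracket [258.11045731 102.87162671]
w8 [(20.24, -8), (24.0, 7), (29.64, -7), (33.28, 6), (45.31, -9), (55.8, 8), (72.92, -6), (81.81, 12), (93.71, -37), (123.0, 33), (128.42, -25), (133.34, 22), (162.17, -12), (168.13, 33), (200.08, -28), (225.31, 5), (230.96, -30)]
 z 14 [('eartip', 107.3), ('earroot', 127.9), ('bodytop', 132.6), ('tabfoot', 161.7), ('tabtop', 167.3), ('tabend', 225.1)]
 z 22 [('eartip', 107.4), ('earroot', 128.5), ('bodytop', 133.5), ('tabfoot', 163.5), ('tabtop', 169.5), ('tabend', 229.1)]
  bar 1.15 [254.6  26.2]   bar 0.06 [254.5  90.2]   bar 0 [254.5  95.6]   bar -0.06 [254.5 101. ]  bracket [254.64067088 102.18105321]
```

Call:
servo_tool(
  rows=[
    [[-3.0,0,0],[0,0,0]],
    [[-4.0,0,0],[0,0,0]],
    [[-1.0,0,0],[0,0,0]],
    [[0,0,0],[0,0,0]],
    [[0,0,0],[0,0,0]],
  ],
)

```text
time: 36.15
eef_pos: [511.2, 329.3, 207.6]
tcp_rot: [[0.116, -0.993, 0.001], [-0.993, -0.116, -0.0], [0.0, -0.001, -1.0]]
ft_force: [0.3, -0.2, 0.5]
opening: 0.0
gripper_force: 0.0
```

Run:
```python
from lev import *
from scipy.signal import find_peaks
f=wrist("w9");o=C-1.0*V
u=int(round(proj(f,C+[0,0,117])[0]));print("u",u)
G=cv2.cvtColor(f["color"],cv2.COLOR_BGR2GRAY)
g=cv2.GaussianBlur(G,(1,3),0)[:,u-1:u+2].mean(1).astype(float);d=np.gradient(g);pk=find_peaks(abs(d),height=5)[0]
sub=lambda i:i+0.5*(abs(d[i-1])-abs(d[i+1]))/(abs(d[i-1])-2*abs(d[i])+abs(d[i+1]))
print([(round(float(sub(i)),1),round(float(d[i]))) for i in pk if 20<i<300])
for zc in(14,22):print(zc,[(k,round(float(proj(f,o+y*V+[0,0,zc+h])[1]),1)) for k,y,h in(("bodyR",-50,80),("tabfootR",-25,80),("tabR",-25,103),("tabL",25,103),("tabfootL",25,80),("bodyL",50,80),("eartipL",70,30))])
for th in(.06,0,-.06):
    a=th+.067;print("L bar",th,np.round(proj(f,C-1.9*V+(74+67.15*np.sin(a))*V+[0,0,36+67.15*np.cos(a)]),1))
for v in range(100,300,4):print(v,*G[v,u-14:u+15:4],end=" | ")
```

```text
u 255
[(25.8, 30), (57.6, 26), (127.2, -24), (155.4, -27), (191.1, 28), (197.5, -7), (201.4, 8), (205.4, -9), (219.0, 8), (223.3, -9), (226.9, 5), (231.0, -29)]
14 [('bodyR', 24.9), ('tabfootR', 60.7), ('tabR', 55.9), ('tabL', 127.9), ('tabfootL', 125.7), ('bodyL', 155.2), ('eartipL', 165.9)]
22 [('bodyR', 21.9), ('tabfootR', 59.2), ('tabR', 54.0), ('tabL', 128.7), ('tabfootL', 126.4), ('bodyL', 156.9), ('eartipL', 167.5)]
L bar 0.06 [254.5 193. ]
L bar 0 [254.5 188.7]
L bar -0.06 [254.5 184.2]
100 22 126 238 228 167 23 20 20 | 104 19 125 237 226 165 18 20 19 | 108 19 127 236 226 164 19 23 18 | 112 21 125 236 227 164 25 17 20 | 116 55 158 234 226 164 83 81 24 | 120 40 166 234 225 161 81 79 20 | 124 41 165 234 224 160 83 80 19 | 128 42 173 155 156 94 84 81 20 | 132 39 167 134 133 76 80 77 19 | 136 20 44 129 133 74 75 25 17 | 140 33 93 130 132 70 90 51 20 | 144 192 117 131 131 70 95 168 124 | 148 199 120 129 133 91 98 175 146 | 152 191 126 131 133 71 82 160 118 | 156 135 120 79 51 42 61 75 71 | 160 134 93 42 24 34 63 105 69 | 164 154 149 40 24 35 64 216 70 | 168 181 157 84 27 34 85 213
[... 364 characters left out ...]
 103 131 134 111 124 128 130 127 | 216 138 119 122 123 110 129 119 125 | 220 121 126 118 128 121 120 125 118 | 224 109 129 112 101 133 138 115 107 | 228 133 112 123 109 137 134 116 116 | 232 110 93 93 40 47 86 85 123 | 236 132 89 89 29 38 83 82 124 | 240 85 91 89 24 33 83 84 77 | 244 60 90 89 24 32 83 82 39 | 248 75 90 84 24 29 82 81 50 | 252 78 85 83 21 29 83 82 57 | 256 80 84 81 22 31 81 84 69 | 260 83 83 83 19 26 82 83 77 | 264 74 87 88 23 26 87 87 67 | 268 22 25 93 30 32 85 26 20 | 272 21 23 44 26 27 27 23 23 | 276 19 22 19 25 26 22 21 23 | 280 23 23 22 24 26 19 26 19 | 284 22 22 21 26 26 21 23 25 | 288 22 20 19 26 24 21 23 20 | 292 24 22 21 25 25 23 21 23 | 296 20 19 25 25 23 22 22 20 |
```

```bash
python3 -c "
from workcell import ticket; print(ticket.sign_off())"
```

```text
the job is handed in; nothing more can be done
None
```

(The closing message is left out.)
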